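Turn the trolley wheel on its stand until the valve is at the top

TASK

The lab trolley's wheel on the slanted bench stand is due for a pressure check: with the fingertips, push its spokes gently round, one after another as needed, until the tyre valve stands at the very top of the wheel, straight above the hub (twelve o'clock), and leave it at rest there. Only push: do not grip the wheel, and do not push on the tyre or the valve. The stand must stay where it is, and the bottle, wrench, gauge and tyre lever beside it must be left alone.

Things in the scene. Friction and masses are not known exactly. Their poses are not given: they have to be found in the camera images.
- head: Fixed slanted stub axle of the wheel stand. Origin: the wheel's centre, on the axle, half-way through its thickness. Axes as seen facing the wheel's open front: x level to the right, y straight up the wheel's slope (to twelve o'clock), z out of the front along the axle. The wheel leans back 45 degrees: z points half up, half towards the robot's side. Axes stay with the stand, not the wheel.
- wheel (a joint): Turn of the wheel, rad: 0 (or any whole turn) has the valve at twelve o'clock; grows counter-clockwise seen from the front; turns endlessly both ways. Bearing drag 0.22 N m (3 N on a spoke 70 mm from the axle): it stops where left. Five straight spokes 72 degrees apart, 18 mm wide, 22 mm thick (11 mm either side of the centre plane), from hub to rim, at 36, 108 and 180 degrees from the valve.
- valve_cap (a point): The middle of the valve's black cap, on the wheel's centre plane, 86 mm from the axle. The valve is a black rubber-covered stem 11 mm thick with a brass neck and a cap, that stands inwards from the rim towards the hub, between 115 and 80 mm from the axle.
- stand: Wheel stand, loose on the bench, 6.7 kg with the wheel; foot plate 240 x 200 x 12 mm. Origin on the bench right under the wheel's centre, which is 170 mm up; z up, the wheel faces its -x. Nothing stands in front of the wheel; behind it only the axle (18 mm thick) and a 40 mm profile post near the axle, from 80 mm behind the wheel's centre plane.
- tyre: Black rubber tyre of the 14 inch cast aluminium wheel, 344 mm outside diameter, 47 mm thick; inside it the rim, 228 mm inner diameter, 30 mm thick; hub 60 mm in diameter, up to 30 mm in front of the centre plane. The gaps between spokes are open right through. Origin at the wheel's centre; turns with the wheel (y to the valve, z as head's).
- valve: The valve (see valve_cap); this origin is at the wheel's centre and turns with the wheel (y towards the valve, z as that of head).
- bottle: White bottle of tyre fitting fluid, 56 mm in diameter, 150 mm tall, standing on the bench beside the stand; origin at its underside. Bystander.
- wrench: Steel open-ended wrench, 170 mm long, lying on the bench beside the stand along its x; origin at its middle. Bystander.
- gauge: Dial pressure gauge, 56 mm in diameter and 22 mm thick, lying on the bench beside the stand, with a brass stem 70 mm long along its x; origin under the dial. Bystander.
- lever: Black plastic tyre lever, 150 x 20 x 15 mm, lying on the bench beside the stand along its x; origin under its middle. Bystander.

How it is judged (in metres and radians):
At the end, for the whole second after the job is handed in: The valve is at the top of the wheel, its cap within 10.5 mm (7 degrees) of the line straight up the slope from the hub, the wheel at rest (below 0.05 rad/s), the stand flat on the bench within 15 mm of its first place (x of valve_cap in the frame of head between -0.0105 and 0.0105 m and y of valve_cap in the frame of head above 0.07 m and velocity of joint wheel between -0.05 and 0.05 rad/s and angle between stand's own z axis and vertical below 0.03 rad and distance of stand from where it was at the start of the episode below 0.015 m); the robot touches nothing.
It fails at once if the wheel is gripped or forced, with more than 32 N of finger force on it (contact force between the fingers and wheel above 32 N).
It fails at once if the tyre is pushed with more than 6 N (contact force between any of the fingers, the arm and tyre above 6 N).
It fails at once if the valve is pushed with more than 2 N (contact force between any of the fingers, the arm and valve above 2 N).
It fails at once if the stand is shoved or lifted by more than 15 mm, or tipped (distance of stand from where it was at the start of the episode above 0.015 m or angle between stand's own z axis and vertical above 0.08 rad).
It fails at once if a bystander is moved by more than 15 mm (distance of any of bottle, wrench, gauge, lever from where it was at the start of the episode above 0.015 m).
It also fails if it takes over 54 s, if anything falls off the work surface, if the arm or the gripper's body presses on something with over 40 N, if the wrist force passes 120 N, or if a joint passes its speed limit or range.

ROBOT

A 6-joint arm with a two-finger parallel gripper is mounted at the origin on the work surface. World frame = base frame: x ahead of the robot, y to its left, z up, the work surface at z = 0. Lengths are in mm, angles in rad, forces in N, time in s.
With the tool pointing down it reaches from about 400 to 925 mm from the base axis. Payload 12.5 kg.
Tool frame: the origin (TCP) lies midway between the tips of the shut fingers; the grasp point (between the pads) lies 19 mm behind it; z points along the fingers, y is the direction in which the jaws open and shut (so a half turn about z gives the same grasp; the last joint's range is limited). The gripper opens to 95 mm and grips with 3 to 60 N. Pads are 20 mm wide; open, the fingers measure 119 mm over their backs; the gripper's body (75 mm by 180 mm) begins 59 mm behind the grasp point.
Start: joints at [-1.224, 0.491, 1.559, -0, 1.092, -0.106], TCP at [273.453, -562.024, 214.661] pointing down, gripper open.
Joint ranges: [-3.1, 3.1], [-0.84, 2.19], [0.05, 2.79], [-1.13, 4.28], [0.06, 2.93], [-2.69, 2.69]. Speed limits (rad/s): [2.22, 2.22, 2.79, 3.14, 3.14, 3.14].

INTERFACE

Orientations are given as [roll, pitch, yaw] about the fixed x, y, z axes, in that order (R = Rz(yaw) Ry(pitch) Rx(roll)).
In Python, from cell import env gives the robot as it stands.
- The arm moves only by the tool drive_tool, never from a script. Its argument "increments" is a list of rows, each a list of 2 entries, a list of its own where there are three numbers: the shift along the tool's x, y, z as a fraction of full scale, then the turn, a rotation vector about the tool's x, y, z as a fraction of full scale. In form: [[[x, y, z], [ax, ay, az]], ...]. A call has 1 to 5 rows; each row shifts and turns the commanded pose from where the row before left it, along the tool's axes as they then stand; what a row does not reach is not made up. Full scale, the value 1, is 30 mm for a shift and 0.08 rad for a turn. A row lasts 1/12 s, in which the tool goes at most 41.7 mm and 7.16 degrees, less where a joint would pass 70% of its speed; a pose out of reach is approached as far as the arm can. A call with a number of a shift or a turn outside -1 to 1 is refused whole. A call with a gripper value outside its range is refused whole. "jaw" is the opening, from -1 (shut) to 1 (fully open), so that 0 is half open, set as the call begins (left out, the last holds). The fingers move at their own pace and stop on an object; the grip force is fixed at half the most. Time passes only in rows, so rows that do not move let the fingers close. It gives the time, the measured TCP pose, the force and the opening at its end, in the units of the state.
- env.state(): the state, without advancing time (a new reading comes with each control period).
- env.read_camera(name): name is "side" or "top" or "wrist"; returns a dict with "pixels" (400x640x3 uint8, blue, green, red), "vertical_fov" (degrees; the focal length in pixels is half the picture's height over the tangent of half this angle, whatever the lens; pixels are square), "cx", "cy" (the principal point, pixels), "world_to_cam" (4x4, takes a point from world to camera coordinates). Camera axes: x right, y down, z forward; pixel columns grow to the right and rows downward; lengths in mm; the calibration is good to about 2 mm. A picture is of the moment at which its call begins. There is no depth.
- env.job_done(): hands the job in, once; it reports no verdict.
Trained networks look in a picture, given as the dict that the camera call returned (one of the last four; its "shot" number tells which), for a name from the list of things; names that differ only in an ending like _2 or _b are one class to them, and where a whole thing is asked for, a point or a joint stands for the part that bears it (a point fixed in the world has none). Each returns a list of dicts, best first, with "score" (0 to 1); they miss things now and then, are a little off and sometimes report something else, mostly with a low value. They report only what shows in the picture. A call takes as long as a camera call.
- env.boxes_of(target, picture): "point" ([x, y, z] in mm, in world coordinates, good to about 4 mm: the middle of the surface that is visible of it).
- env.tip_of(target, picture): "point" ([x, y, z] in mm, in world coordinates, good to about 4 mm: a listed point, or the origin of a listed thing).
The state is a dict: "t": time; "joints": joint angles; "qvel": joint speeds; "tau": joint torques, N m; "eef_pos": TCP position; "tcp_rot": TCP orientation; "ft_force": force on the tool from outside, world axes, zero at the start; "moment": the same for the moment, N m; "opening": opening from 0.0 (shut) to 1.0 (fully open).
Only numpy, scipy, OpenCV 4.12 (cv2) and the standard library are available. Lean on these libraries where they do the work, as an engineer would, in place of code of your own. Each camera call takes 0.05 s, during which the arm holds its last target.

## Working session

There is one attempt and no reset: what is moved stays moved. The work goes in short steps, Python scripts to look and compute and a tool call to move; the robot and the scene stay as the last step left them, time stands still between calls to the robot, and variables do not carry over. Pictures are saved under pics/ and viewed, and the job is handed in when it is done.

Besides the shell and the picture viewer there is one more tool, called after ">>>" by a JSON object that holds its "api" and its "payload", one argument or row to a line. drive_tool: Moves the arm, as the interface text tells. Its arguments: {"type":"object","properties":{"increments":{"type":"array","items":{"type":"array"}},"jaw":{"type":"number"}},"required":["increments"]}

```bash
mkdir -p pics; ls; cat > h.py <<'E'
import numpy as np, cv2
from cell import env
E
python3 - <<'E'
from h import *
print(env.state())
for n in ["side","top","wrist"]:
    p=env.read_camera(n); cv2.imwrite(f"pics/{n}0.png",p["pixels"])
    print(n,p["vertical_fov"],p["cx"],p["cy"],np.round(p["world_to_cam"],3).tolist())
    for t in ["head","valve_cap","stand","tyre","bottle","wrench","gauge","lever"]:
        r=env.tip_of(t,p)
        print(t,[(np.round(a["point"]).tolist(),round(a["score"],2)) for a in r[:2]])
E
```

```text
pics
{'t': 0.0, 'joints': array([-1.22358676e+00,  4.91557861e-01,  1.55948870e+00, -2.20121040e-05,
        1.09171059e+00, -1.05592744e-01]), 'qvel': array([-0.00040923, -0.00134788,  0.00143813,  0.00047915,  0.00099757,
        0.00036168]), 'tau': array([-1.54287689e-03, -6.12641788e+01, -2.58177209e+01,  6.92458358e-02,
        4.81091451e-02, -1.03740260e-04]), 'eef_pos': array([ 273.35781477, -561.75333978,  214.04929545]), 'tcp_rot': array([-3.14043259e+00, -1.03320422e-04,  4.52812408e-01]), 'ft_force': array([ 0.05660761, -0.08084903,  0.89067775]), 'moment': array([ 0.01957246, -0.04521435, -0.02016646]), 'opening': 1.0025280748315717}
side 42.57585050347997 327.4843474856727 194.10777728886498 [[-0.914, -0.405, 0.012, 513.705], [-0.318, 0.697, -0.642, 254.07], [0.252, -0.591, -0.766, 1216.394], [0.0, 0.0, 0.0, 1.0]]
head [([540.0, 53.0, 172.0], 0.7)]
valve_cap [([500.0, 106.0, 110.0], 0.39)]
stand [([538.0, 55.0, 5.0], 0.96), ([540.0, 51.0, 171.0], 0.72)]
tyre [([645.0, 274.0, 3.0], 0.69)]
bottle []
wrench [([534.0, 313.0, -3.0], 0.56)]
gauge [([646.0, 274.0, 4.0], 0.6)]
lever [([418.0, -169.0, -1.0], 0.6)]
top 57.51352200585557 319.7599874565692 200.07929180538625 [[-0.018, -0.999, -0.031, 37.469], [-0.995, 0.021, -0.101, 560.691], [0.102, 0.029, -0.994, 927.793], [0.0, 0.0, 0.0, 1.0]]
head [([539.0, 47.0, 170.0], 0.82), ([424.0, -168.0, -1.0], 0.31)]
valve_cap []
stand [([537.0, 53.0, -6.0], 0.78)]
tyre []
bottle [([529.0, -241.0, 4.0], 0.98)]
wrench [([536.0, 315.0, -0.0], 0.96), ([422.0, -170.0, 1.0], 0.66)]
gauge [([640.0, 279.0, 1.0], 0.63)]
lever [([424.0, -168.0, 0.0], 0.67), ([538.0, 52.0, 170.0], 0.49)]
wrist 65.19377266922476 319.74588602483647 197.71640395451294 [[0.437, -0.899, 0.001, -625.615], [-0.862, -0.418, 0.287, -32.695], [-0.257, -0.126, -0.958, 392.362], [0.0, 0.0, 0.0, 1.0]]
head []
valve_cap []
stand []
tyre []
bottle []
wrench []
gauge []
lever []
```

View pics/side0.png

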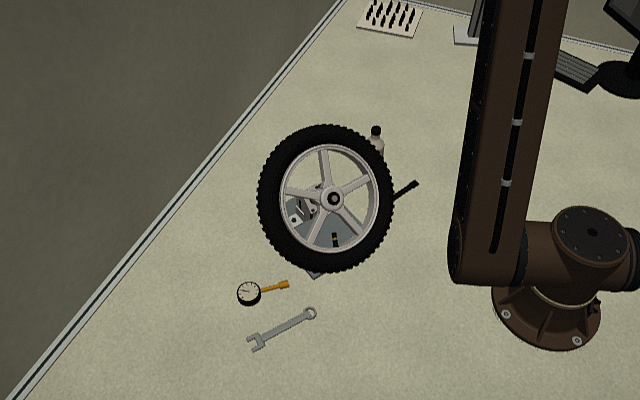

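View pics/top0.png

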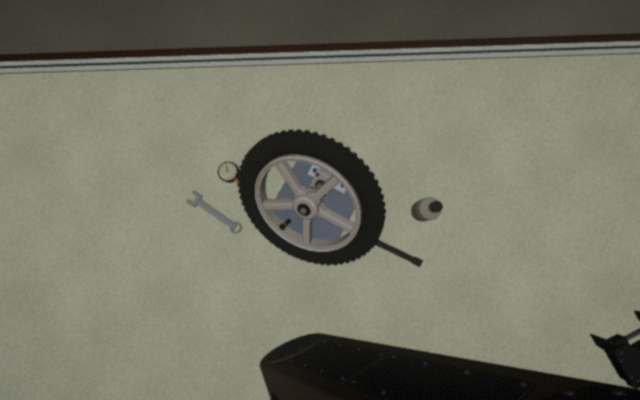

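```bash
cat >> h.py <<'E'
def proj(p,X):
    X=np.atleast_2d(X); W=np.array(p["world_to_cam"]); c=X@W[:3,:3].T+W[:3,3]
    f=200/np.tan(np.radians(p["vertical_fov"])/2)
    return np.c_[p["cx"]+f*c[:,0]/c[:,2],p["cy"]+f*c[:,1]/c[:,2]]
def axes(psi):
    # psi: heading of stand +x (away from robot); front faces -x
    s=np.array([np.cos(psi),np.sin(psi),0]); u=np.array([0,0,1.])
    z=(u-s)/np.sqrt(2); y=(u+s)/np.sqrt(2); x=np.cross(y,z)
    return np.c_[x,y,z]
def circ(r,z,n=120):
    a=np.linspace(0,2*np.pi,n,endpoint=False); return np.c_[r*np.cos(a),r*np.sin(a),0*a+z]
E
cat > fit.py <<'E'
from h import *
from scipy.optimize import least_squares
ps={n:env.read_camera(n) for n in ["side","top"]}
cont={}
for n,(cx,cy) in {"side":(333,198),"top":(305,209)}.items():
    im=ps[n]["pixels"].max(2); 
    m=(im<60).astype(np.uint8)  # dark tyre
    # region inside tyre: flood from centre of non dark
    best=[]
    for a in np.linspace(0,2*np.pi,180,endpoint=False):
        # ray: last bright-to-dark transition before long dark run
        run=0
        for r in np.arange(20,110,0.5):
            x,y=cx+r*np.cos(a),cy+r*np.sin(a)
            v=im[int(round(y)),int(round(x))]
            run=run+1 if v<60 else 0
            if run>=20: best.append((x-9.5*np.cos(a),y-9.5*np.sin(a)));break
    best=np.array(best,np.float32)
    print(n,len(best),cv2.fitEllipse(best)); cont[n]=best
def res(q,full=False):
    out=[]
    A=axes(q[3])
    for n in ps:
        pp=proj(ps[n],q[:3]+circ(q[4],15,360)@A.T)
        d=np.linalg.norm(cont[n][:,None]-pp[None],axis=2).min(1); out.append(d)
    return np.concatenate(out+[[ (q[2]-170)/2]])
b=None
for psi in np.radians([-60,-40,-20,0,20,40]):
    s=least_squares(res,[540,51,170,psi,125],loss="soft_l1",diff_step=1e-4,x_scale=[10,10,10,.1,10])
    print(np.degrees(psi),s.cost,s.x)
    if b is None or s.cost<b.cost:b=s
q=b.x;print(q,np.degrees(q[3])); np.save("q.npy",q)
A=axes(q[3])
for n in ps:
    im=cv2.resize(ps[n]["pixels"],None,fx=3,fy=3,interpolation=cv2.INTER_CUBIC)
    def d(P,c):
        for u in proj(ps[n],q[:3]+np.atleast_2d(P)@A.T): cv2.circle(im,tuple(int(v*3+1) for v in u),1,c,-1)
    d(circ(q[4],15),(0,0,255)); d(circ(30,30,60),(0,255,0)); d(np.c_[0*np.arange(30,110,2),np.arange(30,110,2),0*np.arange(30,110,2)],(255,0,0))
    c=proj(ps[n],q[:3])[0]*3
    x0,y0=int(c[0]-300),int(max(0,c[1]-280)); cv2.imwrite(f"pics/fit_{n}.png",im[y0:y0+560,x0:x0+600])
E
python3 fit.py
```

```text
side 180 ((328.8352966308594, 197.92532348632812), (100.45262145996094, 110.2307357788086), 177.57708740234375)
top 157 ((307.4902038574219, 202.8423309326172), (88.38825988769531, 116.20464324951172), 125.01419067382812)
-59.99999999999999 83.19630552641419 [ 5.40761501e+02  4.91348387e+01  1.68293664e+02 -4.99121413e-01
  1.28509731e+02]
-40.0 83.21358315111479 [ 5.40748152e+02  4.91800801e+01  1.68356198e+02 -4.98889480e-01
  1.28506237e+02]
-20.0 84.61999002640587 [ 5.40556824e+02  4.92459423e+01  1.68620440e+02 -4.88717403e-01
  1.28572172e+02]
0.0 84.6201864529528 [ 5.40557447e+02  4.92420046e+01  1.68611309e+02 -4.88721754e-01
  1.28572937e+02]
20.0 84.61907064889391 [ 5.40556234e+02  4.92429318e+01  1.68632027e+02 -4.88779211e-01
  1.28570441e+02]
40.0 84.6199951905937 [ 5.40557910e+02  4.92465045e+01  1.68620714e+02 -4.88723846e-01
  1.28572612e+02]
[ 5.40761501e+02  4.91348387e+01  1.68293664e+02 -4.99121413e-01
  1.28509731e+02] -28.5975504250676
```

View pics/fit_side.png

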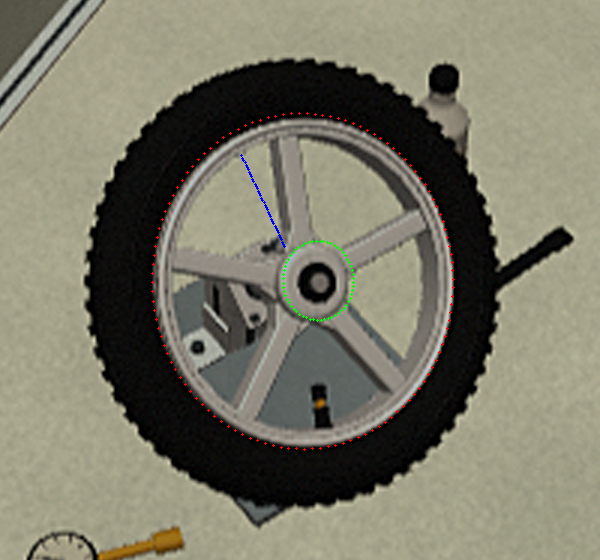

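View pics/fit_top.png

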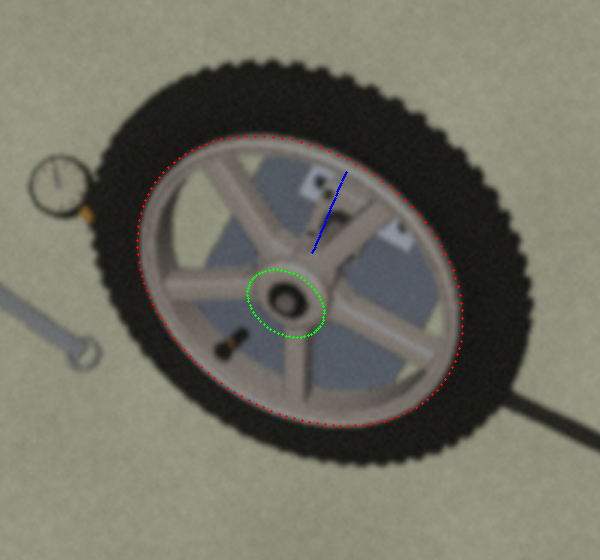

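```bash
cat > theta.py <<'E'
from h import *
import sys
q=np.load("q.npy");A=axes(q[3])
def th(n,px): # intersect pixel ray with centre plane
    p=env.read_camera(n) if isinstance(n,str) else n
    W=np.array(p["world_to_cam"]);R=W[:3,:3];t=W[:3,3];f=200/np.tan(np.radians(p["vertical_fov"])/2)
    d=R.T@np.array([(px[0]-p["cx"])/f,(px[1]-p["cy"])/f,1]);o=-R.T@t
    l=((q[:3]-o)@A[:,2])/(d@A[:,2]);v=A.T@(o+l*d-q[:3])
    return v, np.degrees(np.arctan2(-v[0],v[1]))
def overlay(n,theta,fn):
    p=env.read_camera(n); im=cv2.resize(p["pixels"],None,fx=3,fy=3,interpolation=cv2.INTER_CUBIC)
    for a,c,r0,r1,z in [(0,(0,0,255),80,115,0)]+[(s,(0,255,0),32,112,11) for s in (36,108,180,252,324)]:
        t=np.radians(theta+a); r=np.arange(r0,r1,2.)
        for u in proj(p,q[:3]+np.c_[-r*np.sin(t),r*np.cos(t),0*r+z]@A.T): cv2.circle(im,tuple(int(v*3+1) for v in u),1,c,-1)
    c=proj(p,q[:3])[0]*3;x0,y0=int(c[0]-300),int(max(0,c[1]-280)); cv2.imwrite(fn,im[y0:y0+560,x0:x0+600])
    return p
if __name__=="__main__":
    for n,c in (("side",(320,391)),("top",(238,337))):
        p=env.read_camera(n);o=proj(p,q[:3])[0]*3
        x0,y0=int(o[0]-300),int(max(0,o[1]-280)); print(n,th(p,((x0+c[0]-1)/3,(y0+c[1]-1)/3)))
    for n in("side","top"): overlay(n,float(sys.argv[1]),f"pics/ov_{n}_a.png")
E
python3 theta.py 155; python3 -c "
from h import *
q=np.load('q.npy');print(axes(q[3]))"
```

```text
side (array([-2.58248158e+01, -8.29786112e+01,  1.88190706e-13]), np.float64(162.7126797671412))
top (array([-2.98851257e+01, -8.42792749e+01,  7.88943500e-14]), np.float64(160.47567785839456))
[[-0.47865432  0.62084219 -0.62084219]
 [-0.87800344 -0.33845972  0.33845972]
 [ 0.          0.70710678  0.70710678]]
```

>>> {"api": "drive_tool", "payload": {
  "increments": [
    [[0,0,-1],[0,0,0]],
    [[0,0,-1],[0,0,0]],
    [[0,0,-1],[0,0,0]],
    [[0,0,-1],[0,0,0]],
    [[0,0,-1],[0,0,0]]
  ],
  "jaw": -1
}}

```text
t: 2.07
eef_pos: [273.4, -561.8, 366.3]
tcp_rot: [3.141, 0.0, 0.453]
ft_force: [-0.4, -0.7, 0.2]
opening: 0.707
```

```bash
cat >> h.py <<'E'
from scipy.spatial.transform import Rotation as Ro
q=np.load("q.npy");A=axes(q[3])
def pose():
    s=env.state(); return np.array(s["eef_pos"]),Ro.from_euler("xyz",s["tcp_rot"]),s
def H(x,y,z): return q[:3]+A@np.array([x,y,z],float)
def toh(P): return A.T@(np.array(P)-q[:3])
def polar(phi,r,z): t=np.radians(phi); return H(-r*np.sin(t),r*np.cos(t),z)
def aim():  # minimal rotation from present orientation to tool z = -head z
    P,R,s=pose(); a=R.as_matrix()[:,2]; b=-A[:,2]; v=np.cross(a,b); n=np.linalg.norm(v)
    ang=np.arctan2(n,a@b); return (Ro.from_rotvec(v/n*ang) if n>1e-6 else Ro.identity())*R
def rows(Pt,Rt,mx=0.95,nmax=None):
    P,R,s=pose(); rv=(Rt*R.inv()).as_rotvec()
    d=Pt-P
    n=int(np.ceil(max(np.linalg.norm(d)/(30*mx),np.linalg.norm(rv)/(.08*mx),1)))
    out=[]
    for i in range(n):
        dt=R.inv().apply(d/n)/30; dr=R.inv().apply(rv/n)/.08
        out.append([np.round(dt,2).tolist(),np.round(dr,2).tolist()]); R=Ro.from_rotvec(rv/n)*R
        if nmax and i+1>=nmax:break
    print(n,"rows",out)
def show():
    P,R,s=pose(); h=toh(P); print("t",round(s["t"],2),"head",np.round(h,1),"phi",round(np.degrees(np.arctan2(-h[0],h[1])),1),"r",round(np.hypot(h[0],h[1]),1),"tilt",np.round(np.degrees(np.arccos(min(1,-R.as_matrix()[:,2]@A[:,2]))),1),"j",np.round(s["joints"],2),"F",np.round(A.T@s["ft_force"],1))
E
python3 - <<'E'
from h import *
show(); T=polar(89.5,70,110); print(T)
rows(T,aim(),0.95)
E
```

```text
t 2.07 head [664.4 180.7  99.2] phi -74.8 r 688.5 tilt 45.0 j [-1.22  0.39  1.33  0.    1.43 -0.11] F [0.8 0.2 0.2]
[506.35263306 147.61655738 246.50735174]
27 rows [[[0.64, -0.66, 0.15], [-0.3, 0.21, -0.0]], [[0.64, -0.67, 0.14], [-0.3, 0.21, -0.0]], [[0.64, -0.67, 0.14], [-0.3, 0.21, -0.0]], [[0.63, -0.67, 0.13], [-0.3, 0.21, -0.0]], [[0.63, -0.67, 0.13], [-0.3, 0.21, -0.0]], [[0.63, -0.68, 0.12], [-0.3, 0.21, -0.0]], [[0.63, -0.68, 0.12], [-0.3, 0.21, -0.0]], [[0.63, -0.68, 0.11], [-0.3, 0.21, -0.0]], [[0.62, -0.69, 0.11], [-0.3, 0.21, -0.0]], [[0.62, -0.69, 0.1], [-0.3, 0.21, -0.0]], [[0.62, -0.69, 0.09], [-0.3, 0.21, -0.0]], [[0.62, -0.69, 0.09], [-0.3, 0.21, -0.0]], [[0.62, -0.69, 0.08], [-0.3, 0.21, -0.0]], [[0.62, -0.7, 0.08], [-0.3, 0.21, -0.0]], [[0.62, -0.7, 0.07], [-0.3, 0.21, -0.0]], [[0.61, -0.7, 0.06], [-0.3, 0.21, -0.0]], [[0.61, -0.7, 0.06], [-0.3, 0.21, -0.0]], [[0.61, -0.7, 0.05], [-0.3, 0.21, -0.0]], [[0.61, -0.7, 0.04], [-0.3, 0.21, -0.0]], [[0.61, -0.7, 0.04], [-0.3, 0.21, -0.0]], [[0.61, -0.71, 0.03], [-0.3, 0.21, -0.0]], [[0.61, -0.71, 0.03], [-0.3, 0.21, -0.0]], [[0.61, -0.71, 0.02], [-0.3, 0.21, 0.0]], [[0.61, -0.71, 0.01], [-0.3, 0.21, 0.0]], [[0.61, -0.71, 0.01], [-0.3, 0.21, 0.0]], [[0.61, -0.71, -0.0], [-0.3, 0.21, -0.0]], [[0.61, -0.71, -0.01], [-0.3, 0.21, -0.0]]]
```

View pics/ov_side_a.png

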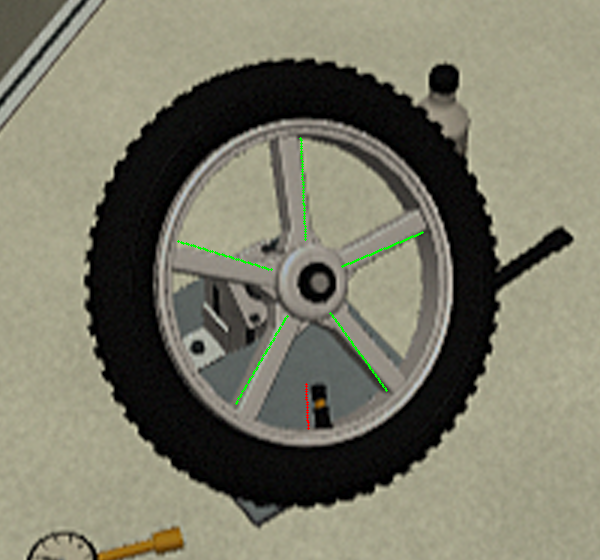

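>>> {"api": "drive_tool", "payload": {
  "increments": [
    [[0.64,-0.66,0.1],[-0.3,0.21,0]],
    [[0.64,-0.67,0.1],[-0.3,0.21,0]],
    [[0.64,-0.67,0.1],[-0.3,0.21,0]],
    [[0.63,-0.67,0.1],[-0.3,0.21,0]],
    [[0.63,-0.67,0.1],[-0.3,0.21,0]]
  ]
}}

```text
t: 2.48
eef_pos: [316.4, -429.3, 348.0]
tcp_rot: [3.02, -0.085, 0.458]
ft_force: [0.6, -0.1, -0.1]
opening: 0.356
```

>>> {"api": "drive_tool", "payload": {
  "increments": [
    [[0.63,-0.68,0.1],[-0.3,0.21,0]],
    [[0.63,-0.68,0.1],[-0.3,0.21,0]],
    [[0.63,-0.68,0.1],[-0.3,0.21,0]],
    [[0.62,-0.69,0.1],[-0.3,0.21,0]],
    [[0.62,-0.69,0.1],[-0.3,0.21,0]]
  ]
}}

```text
t: 2.9
eef_pos: [359.1, -297.8, 327.2]
tcp_rot: [2.898, -0.167, 0.473]
ft_force: [0.2, -0.6, 0.2]
opening: 0.024
```

```bash
python3 - <<'E'
from h import *
show(); T=polar(89.5,70,110); print(T,pose()[0])
rows(T,aim(),0.95)
E
```

```text
t 2.9 head [391.6 117.  107.7] phi -73.4 r 408.7 tilt 28.1 j [-0.9   0.03  1.93  0.14  0.91  0.15] F [ 0.4  0.4 -0.1]
[506.35263306 147.61655738 246.50735174] [ 359.12666253 -297.80279346  327.22924254]
17 rows [[[0.62, -0.69, 0.1], [-0.29, 0.21, -0.0]], [[0.62, -0.69, 0.1], [-0.29, 0.21, -0.0]], [[0.62, -0.7, 0.09], [-0.29, 0.21, -0.0]], [[0.61, -0.7, 0.08], [-0.29, 0.21, -0.0]], [[0.61, -0.7, 0.08], [-0.29, 0.21, -0.0]], [[0.61, -0.7, 0.07], [-0.29, 0.21, -0.0]], [[0.61, -0.7, 0.07], [-0.29, 0.21, -0.0]], [[0.61, -0.7, 0.06], [-0.29, 0.21, -0.0]], [[0.61, -0.71, 0.05], [-0.29, 0.21, -0.0]], [[0.61, -0.71, 0.05], [-0.29, 0.21, -0.0]], [[0.61, -0.71, 0.04], [-0.29, 0.21, -0.0]], [[0.61, -0.71, 0.03], [-0.29, 0.21, -0.0]], [[0.61, -0.71, 0.03], [-0.29, 0.21, -0.0]], [[0.61, -0.71, 0.02], [-0.29, 0.21, -0.0]], [[0.61, -0.71, 0.01], [-0.29, 0.21, -0.0]], [[0.61, -0.71, 0.01], [-0.29, 0.21, -0.0]], [[0.61, -0.71, 0.0], [-0.29, 0.21, -0.0]]]
```

>>> {"api": "drive_tool", "payload": {
  "increments": [
    [[0.62,-0.69,0.05],[-0.29,0.21,0]],
    [[0.62,-0.69,0.05],[-0.29,0.21,0]],
    [[0.62,-0.7,0.05],[-0.29,0.21,0]],
    [[0.61,-0.7,0.05],[-0.29,0.21,0]],
    [[0.61,-0.7,0.05],[-0.29,0.21,0]]
  ]
}}

```text
t: 3.32
eef_pos: [400.5, -165.7, 309.3]
tcp_rot: [2.776, -0.248, 0.499]
ft_force: [0.7, 0.1, 0.3]
opening: 0.008
```

>>> {"api": "drive_tool", "payload": {
  "increments": [
    [[0.61,-0.7,0.05],[-0.29,0.21,0]],
    [[0.61,-0.7,0.05],[-0.29,0.21,0]],
    [[0.61,-0.7,0.05],[-0.29,0.21,0]],
    [[0.61,-0.71,0.05],[-0.29,0.21,0]],
    [[0.61,-0.71,0.05],[-0.29,0.21,0]]
  ]
}}

```text
t: 3.73
eef_pos: [441.0, -41.0, 288.0]
tcp_rot: [2.657, -0.32, 0.533]
ft_force: [0.4, -0.4, 0.0]
opening: 0.003
```

```bash
python3 - <<'E'
from h import *
show(); T=polar(89.5,70,110); print(T,pose()[0])
rows(T,aim(),0.95)
E
```

```text
t 3.73 head [126.8  53.3 116.1] phi -67.2 r 137.6 tilt 12.1 j [-0.12 -0.02  2.19 -0.46  0.48  1.36] F [ 0.2  0.4 -0.3]
[506.35263306 147.61655738 246.50735174] [441.04037171 -40.96649793 288.0465698 ]
8 rows [[[0.55, -0.65, 0.07], [-0.27, 0.19, -0.0]], [[0.55, -0.65, 0.07], [-0.27, 0.19, -0.0]], [[0.55, -0.65, 0.06], [-0.27, 0.19, -0.0]], [[0.54, -0.65, 0.05], [-0.27, 0.19, -0.0]], [[0.54, -0.65, 0.05], [-0.27, 0.19, -0.0]], [[0.54, -0.65, 0.04], [-0.27, 0.19, -0.0]], [[0.54, -0.65, 0.04], [-0.27, 0.19, -0.0]], [[0.54, -0.65, 0.03], [-0.27, 0.19, -0.0]]]
```

```bash
cat > kin.py <<'E'
import numpy as np
from scipy.spatial.transform import Rotation as Ro
from scipy.optimize import least_squares
def fk(j,p,sg=(1,1,1)):
    d1,a1,L2,a3,L3,Lt,off=p[:7]
    rz=lambda a:Ro.from_euler("z",a); ry=lambda a:Ro.from_euler("y",a)
    R1=rz(j[0]); R2=R1*ry(j[1]); R3=R2*ry(j[2])
    P=np.array([0,0,d1])+R1.apply([a1,off,0])+R2.apply([0,0,L2])+R3.apply([a3,0,L3])
    R=R3*rz(sg[0]*j[3])*ry(sg[1]*j[4])*rz(sg[2]*j[5]); 
    return P+R.apply([0,0,Lt]),R*rz(p[7])
D=[([-1.22358676,0.491557861,1.55948870,-2.2e-5,1.09171,-0.10559],[273.36,-561.75,214.05],[-3.14043,-.0001,.4528]),
([-1.22,.39,1.33,0,1.43,-.11],[273.4,-561.8,366.3],[3.141,0,.453]),
([-.9,.03,1.93,.14,.91,.15],[359.13,-297.8,327.23],[2.898,-.167,.473]),
([-.12,-.02,2.19,-.46,.48,1.36],[441.04,-40.97,288.05],[2.657,-.32,.533])]
def fit(D):
    best=None
    import itertools
    for sg in itertools.product((1,-1),(1,-1),(1,-1)):
        def f(p):
            o=[]
            for j,P,r in D:
                a,R=fk(j,p,sg); o+=list((a-P)/5)+list((R.inv()*Ro.from_euler("xyz",r)).as_rotvec()/.01)
            return np.array(o+list((p[:7]-[350,100,450,50,500,300,0])/2000))
        for c in (0,1.57,-1.57,3.14):
            s=least_squares(f,[350,100,450,0,500,250,0,c])
            if best is None or s.cost<best[0].cost: best=(s,sg,f)
    return best
if __name__=="__main__":
    b=fit(D);print(b[0].cost,np.round(b[0].x,2),b[1]); print(np.round(b[2](b[0].x),1)[:24].reshape(4,6)); np.save("kin.npy",np.r_[b[0].x,b[1]])
E
python3 kin.py; python3 -c "
from h import *
s=env.state();print(s['joints'],s['eef_pos'],s['tcp_rot'])"
```

```text
1.3674041195900126 [ 1.9990e+02 -4.4000e-01  5.8175e+02  4.0180e+01  4.1314e+02  2.7125e+02
  6.5910e+01  1.5700e+00] (1, 1, 1)
[[ 1.520e+01 -4.190e+01  8.560e+01  2.186e+02 -1.000e-01 -1.200e+01]
 [ 5.900e+00 -1.470e+01  1.061e+02  2.852e+02 -1.200e+00 -4.400e+00]
 [ 2.010e+01 -2.540e+01  7.860e+01  1.830e+02  2.000e-01  5.330e+01]
 [ 2.490e+01 -3.400e+00  3.690e+01  9.530e+01  6.000e-01  1.586e+02]]
[-0.11718639 -0.01622107  2.18518906 -0.45823702  0.47516948  1.35683459] [441.04037171 -40.96649793 288.0465698 ] [ 2.65669495 -0.32004553  0.53329288]
```

```bash
cat > ik.py <<'E'
from h import *
from kin import fk
from scipy.optimize import least_squares
K=np.load("kin.npy"); sg=K[8:]; K=K[:8]
lo=np.array([-3.1,-.84,.05,-1.13,.06,-2.69])+.06; hi=np.array([3.1,2.19,2.79,4.28,2.93,2.69])-.06
def solve(P,j0,wdir=50,R=None):
    def f(j):
        a,r=fk(j,K,sg); o=list((a-P))
        if R is None: o+=list(wdir*(r.as_matrix()[:,2]+A[:,2]))
        else: o+=list(200*(r.inv()*R).as_rotvec())
        return o+list(0.02*(j-j0))
    s=least_squares(f,np.clip(j0,lo+1e-3,hi-1e-3),bounds=(lo,hi)); a,r=fk(s.x,K,sg)
    z=r.as_matrix()[:,2]; zh=A.T@z
    return s.x,np.linalg.norm(a-P),zh,r
if __name__=="__main__":
    j0=env.state()["joints"]
    a,r=fk(j0,K,sg); print("fk err",a-env.state()["eef_pos"])
    for phi in range(0,360,30):
        best=None
        for js in (j0,[0.2,0,2.2,-.9,.6,1.5],[-.2,-.3,2.5,3,.5,-1.5],[.3,-.3,2.5,2,.5,0],[.3,.3,2,4,.6,-2]):
            x,e,zh,r=solve(polar(phi,70,-14),np.array(js))
            c=e+50*np.linalg.norm(zh-[0,0,-1])
            if best is None or c<best[0]: best=(c,x,e,zh,r)
        c,x,e,zh,r=best
        print(phi,round(e,1),"zh",np.round(zh,2),"tilt",round(np.degrees(np.arccos(-zh[2]))),np.round(x,2),"ty",np.round(A.T@r.as_matrix()[:,1],2))
E
python3 ik.py
```

```text
fk err [ 2.73725027 -0.18665474 -0.1268042 ]
0 0.5 zh [-0.09  0.07 -0.99] tilt 7 [ 0.08  0.36  2.17  4.22  0.39 -2.  ] ty [ 0.97 -0.22 -0.1 ]
30 0.5 zh [ 0.01 -0.13 -0.99] tilt 7 [ 0.15  0.38  1.99 -1.07  0.45  1.35] ty [-0.22  0.97 -0.13]
60 0.5 zh [ 0.03 -0.14 -0.99] tilt 8 [ 0.22  0.42  1.98 -1.07  0.49  1.35] ty [-0.28  0.95 -0.15]
90 0.6 zh [-0.11  0.06 -0.99] tilt 8 [0.27 0.47 2.18 4.22 0.52 0.01] ty [-0.47 -0.88 -0.  ]
120 0.4 zh [-0.08  0.04 -1.  ] tilt 5 [0.3  0.5  2.23 4.22 0.56 0.  ] ty [-0.41 -0.91 -0.  ]
150 0.2 zh [-0.04  0.02 -1.  ] tilt 3 [ 0.3   0.52  2.28  4.22  0.59 -0.  ] ty [-0.38 -0.93 -0.  ]
180 0.0 zh [-0.  0. -1.] tilt 0 [ 0.26  0.51  2.33  4.19  0.6  -2.  ] ty [ 1.    0.06 -0.  ]
210 0.0 zh [ 0. -0. -1.] tilt 0 [ 0.18  0.48  2.38  4.07  0.59 -2.  ] ty [0.99 0.11 0.  ]
240 0.0 zh [ 0. -0. -1.] tilt 0 [ 0.09  0.43  2.38  4.02  0.53 -2.  ] ty [1.   0.07 0.  ]
270 0.0 zh [ 0.  0. -1.] tilt 0 [ 0.03  0.37  2.33  4.09  0.45 -2.  ] ty [ 1.   -0.08  0.  ]
300 0.1 zh [-0.01  0.01 -1.  ] tilt 1 [0.01 0.34 2.26 4.22 0.39 0.  ] ty [-0.63 -0.78 -0.  ]
330 0.3 zh [-0.05  0.05 -1.  ] tilt 4 [0.03 0.34 2.21 4.22 0.38 0.  ] ty [-0.63 -0.78 -0.  ]
```

```bash
cat > plan.py <<'E'
from ik import *
def RT(zx,zy,yx=-.25,yy=.95):
    z=np.array([zx,zy,-1.]);z/=np.linalg.norm(z); y=np.array([yx,yy,0]);y-=z*(y@z);y/=np.linalg.norm(y); x=np.cross(y,z)
    return Ro.from_matrix(A@np.c_[x,y,z])
if __name__=="__main__":
    for z in [(.03,-.18),(.03,-.22),(.0,-.22),(.05,-.3),(-.1,-.22)]:
        print(z); R=RT(*z)
        for dz in (-14,100):
            j=np.array([0.2,.4,2.0,-1.0,.5,1.35])
            for phi in (90,60,30,0,-30,-60,-95):
                j,e,zh,r=solve(polar(phi,70,dz),j,R=R); print(dz,phi,round(e,1),round(np.degrees((r.inv()*R).magnitude()),1),np.round(j,2))
E
python3 plan.py
```

```text
(0.03, -0.18)
-14 90 0.2 0.2 [ 0.26  0.45  2.   -1.07  0.49  1.43]
-14 60 0.0 0.0 [ 0.21  0.42  1.96 -0.97  0.5   1.27]
-14 30 0.0 0.0 [ 0.15  0.38  1.95 -0.91  0.48  1.15]
-14 0 0.0 0.0 [ 0.08  0.35  1.99 -0.9   0.44  1.08]
-14 -30 0.0 0.0 [ 0.02  0.32  2.06 -0.96  0.39  1.11]
-14 -60 0.9 0.8 [-0.02  0.32  2.14 -1.07  0.33  1.2 ]
-14 -95 5.0 4.0 [-0.02  0.33  2.19 -1.07  0.31  1.22]
100 90 0.0 0.0 [ 0.39  0.26  2.02 -0.85  0.66  1.28]
100 60 0.0 0.0 [ 0.33  0.24  1.98 -0.79  0.67  1.15]
100 30 0.0 0.0 [ 0.26  0.2   1.97 -0.74  0.66  1.03]
100 0 0.0 0.0 [ 0.19  0.15  2.01 -0.71  0.63  0.95]
100 -30 0.0 0.0 [ 0.13  0.12  2.08 -0.72  0.57  0.92]
100 -60 0.0 0.0 [ 0.1   0.09  2.16 -0.78  0.51  0.97]
100 -95 0.0 0.0 [ 0.12  0.1   2.26 -0.94  0.46  1.17]
(0.03, -0.22)
-14 90 0.0 0.0 [ 0.25  0.44  1.98 -0.97  0.49  1.32]
-14 60 0.0 0.0 [ 0.2   0.42  1.94 -0.86  0.51  1.16]
-14 30 0.0 0.0 [ 0.13  0.38  1.93 -0.8   0.5   1.03]
-14 0 0.0 0.0 [ 0.07  0.35  1.97 -0.78  0.46  0.96]
-14 -30 0.0 0.0 [ 0.01  0.32  2.04 -0.82  0.4   0.96]
-14 -60 0.0 0.0 [-0.02  0.32  2.12 -0.97  0.34  1.09]
-14 -95
[... 1997 characters left out ...]
  1.32]
-14 60 0.0 0.0 [ 0.14  0.39  2.   -0.83  0.33  1.07]
-14 30 0.0 0.0 [ 0.08  0.35  1.99 -0.7   0.33  0.87]
-14 0 0.0 0.0 [ 0.    0.32  2.02 -0.62  0.3   0.74]
-14 -30 0.0 0.0 [-0.06  0.3   2.08 -0.62  0.24  0.69]
-14 -60 0.0 0.0 [-0.1   0.29  2.17 -0.8   0.17  0.84]
-14 -95 2.5 1.9 [-0.1   0.31  2.24 -1.07  0.12  1.12]
100 90 0.0 0.0 [ 0.32  0.22  2.06 -0.75  0.49  1.11]
100 60 0.0 0.0 [ 0.26  0.2   2.02 -0.64  0.52  0.94]
100 30 0.0 0.0 [ 0.18  0.16  2.01 -0.55  0.52  0.79]
100 0 0.0 0.0 [ 0.1   0.12  2.04 -0.48  0.5   0.66]
100 -30 0.0 0.0 [ 0.03  0.08  2.1  -0.45  0.45  0.58]
100 -60 0.0 0.0 [-0.    0.06  2.19 -0.47  0.38  0.58]
100 -95 0.0 0.0 [ 0.01  0.06  2.29 -0.65  0.3   0.78]
```

```bash
python3 - <<'E'
from plan import *
for yx,js in ((1,-.2),(-1,2.4)):
    R=RT(.05,-.27,yx,0)
    for dz in (-13,100):
        j=np.array([0.2,.4,2.0,-1.0,.5,js])
        for phi in (90,0,-95):
            j,e,zh,r=solve(polar(phi,70,dz),j,R=R); print(yx,dz,phi,round(e,1),np.round(j,2))
P,Rn,s=pose()
R=RT(.05,-.27,1,0); print(np.degrees((R*Rn.inv()).magnitude()), np.degrees((RT(.05,-.27,-1,0)*Rn.inv()).magnitude()))
rows(polar(89.5,70,110),R,0.9)
E
```

```text
Traceback (most recent call last):
  File "plan.py", line 3, in RT
    z=np.array([zx,zy,-1.]);z/=np.linalg.norm(z); y=np.array([yx,yy,0]);y-=z*(y@z);y/=np.linalg.norm(y); x=np.cross(y,z)
                                                                        ^^^^^^^^^^
numpy._core._exceptions._UFuncOutputCastingError: Cannot cast ufunc 'subtract' output from dtype('float64') to dtype('int64') with casting rule 'same_kind'
```

```bash
sed -i 's/y=np.array(\[yx,yy,0\])/y=np.array([yx,yy,0.])/' plan.py; python3 - <<'E'
from plan import *
for yx,js in ((1,-.2),(-1,2.4)):
    R=RT(.05,-.27,yx,0)
    for dz in (-13,100):
        j=np.array([0.2,.4,2.0,-1.0,.5,js])
        for phi in (90,0,-95):
            j,e,zh,r=solve(polar(phi,70,dz),j,R=R); print(yx,dz,phi,round(e,1),np.round(j,2))
P,Rn,s=pose()
R=RT(.05,-.27,1,0); print(np.degrees((R*Rn.inv()).magnitude()), np.degrees((RT(.05,-.27,-1,0)*Rn.inv()).magnitude()))
rows(polar(89.5,70,110),R,0.9)
E
```

```text
1 -13 90 25.3 [ 0.34  0.48  1.98 -1.07  0.61 -2.63]
1 -13 0 36.0 [ 0.21  0.4   1.99 -1.07  0.61 -2.63]
1 -13 -95 38.4 [ 0.18  0.4   2.13 -1.07  0.6  -2.63]
1 100 90 25.3 [ 0.47  0.31  2.07 -1.07  0.7  -2.63]
1 100 0 38.5 [ 0.34  0.22  2.07 -1.07  0.72 -2.63]
1 100 -95 38.1 [ 0.33  0.19  2.24 -1.07  0.69 -2.63]
-1 -13 90 0.0 [ 0.24  0.44  1.95 -0.83  0.53 -0.14]
-1 -13 0 0.0 [ 0.06  0.35  1.94 -0.66  0.52 -0.47]
-1 -13 -95 0.0 [-0.01  0.34  2.19 -1.03  0.33 -0.12]
-1 100 90 0.0 [ 0.36  0.27  1.97 -0.68  0.7  -0.21]
-1 100 0 0.0 [ 0.17  0.17  1.96 -0.56  0.71 -0.52]
-1 100 -95 0.0 [ 0.1   0.1   2.21 -0.7   0.52 -0.39]
54.64971784414105 125.52763932840332
14 rows [[[0.31, -0.37, 0.04], [-0.02, -0.06, 0.85]], [[0.29, -0.39, 0.04], [-0.02, -0.06, 0.85]], [[0.26, -0.41, 0.04], [-0.02, -0.06, 0.85]], [[0.23, -0.42, 0.03], [-0.02, -0.06, 0.85]], [[0.2, -0.44, 0.03], [-0.02, -0.06, 0.85]], [[0.17, -0.45, 0.03], [-0.02, -0.06, 0.85]], [[0.14, -0.46, 0.03], [-0.02, -0.06, 0.85]], [[0.11, -0.47, 0.03], [-0.02, -0.06, 0.85]], [[0.08, -0.48, 0.03], [-0.02, -0.06, 0.85]], [[0.05, -0.48, 0.03], [-0.02, -0.06, 0.85]], [[0.01, -0.48, 0.03], [-0.02, -0.06, 0.85]], [[-0.02, -0.48, 0.02], [-0.02, -0.06, 0.85]], [[-0.05, -0.48, 0.02], [-0.02, -0.06, 0.85]], [[-0.09, -0.48, 0.02], [-0.02, -0.06, 0.85]]]
```

```bash
cat > go.py <<'E'
from plan import *
import sys
RTGT=RT(.05,-.27,-1,0)
def r5(phi,r,z,mx=.95,n=10): show(); rows(polar(phi,r,z),RTGT,mx,n)
if __name__=="__main__":
    a=[float(v) for v in sys.argv[1:]]; r5(*a[:3],*(a[3:4] or [.95]),*( [int(a[4])] if len(a)>4 else []))
E
python3 go.py 89.5 70 110 .9 15
```

```text
t 3.73 head [126.8  53.3 116.1] phi -67.2 r 137.6 tilt 12.1 j [-0.12 -0.02  2.19 -0.46  0.48  1.36] F [ 0.2  0.4 -0.3]
31 rows [[[0.14, -0.17, 0.02], [0.03, -0.01, -0.88]], [[0.15, -0.16, 0.02], [0.03, -0.01, -0.88]], [[0.16, -0.15, 0.02], [0.03, -0.01, -0.88]], [[0.17, -0.13, 0.02], [0.03, -0.01, -0.88]], [[0.18, -0.12, 0.02], [0.03, -0.01, -0.88]], [[0.19, -0.11, 0.02], [0.03, -0.01, -0.88]], [[0.2, -0.09, 0.02], [0.03, -0.01, -0.88]], [[0.2, -0.08, 0.02], [0.03, -0.01, -0.88]], [[0.21, -0.06, 0.02], [0.03, -0.01, -0.88]], [[0.21, -0.05, 0.02], [0.03, -0.01, -0.88]], [[0.22, -0.03, 0.02], [0.03, -0.01, -0.88]], [[0.22, -0.02, 0.02], [0.03, -0.01, -0.88]], [[0.22, -0.0, 0.02], [0.03, -0.01, -0.88]], [[0.22, 0.01, 0.02], [0.03, -0.01, -0.88]], [[0.22, 0.03, 0.02], [0.03, -0.01, -0.88]]]
```

>>> {"api": "drive_tool", "payload": {
  "increments": [
    [[0.14,-0.17,0.02],[0.03,-0.01,-0.88]],
    [[0.15,-0.16,0.02],[0.03,-0.01,-0.88]],
    [[0.16,-0.15,0.02],[0.03,-0.01,-0.88]],
    [[0.17,-0.13,0.02],[0.03,-0.01,-0.88]],
    [[0.18,-0.12,0.02],[0.03,-0.01,-0.88]]
  ]
}}

```text
t: 4.15
eef_pos: [451.2, -11.9, 280.8]
tcp_rot: [2.598, -0.138, 0.848]
ft_force: [-0.4, -0.0, -0.0]
opening: 0.006
```

>>> {"api": "drive_tool", "payload": {
  "increments": [
    [[0.19,-0.11,0.02],[0.03,-0.01,-0.88]],
    [[0.2,-0.09,0.02],[0.03,-0.01,-0.88]],
    [[0.2,-0.08,0.02],[0.03,-0.01,-0.88]],
    [[0.21,-0.06,0.02],[0.03,-0.01,-0.88]],
    [[0.21,-0.05,0.02],[0.03,-0.01,-0.88]]
  ]
}}

```text
t: 4.57
eef_pos: [461.9, 18.3, 274.1]
tcp_rot: [2.597, 0.049, 1.146]
ft_force: [-0.2, 0.0, -0.2]
opening: 0.004
```

>>> {"api": "drive_tool", "payload": {
  "increments": [
    [[0.22,-0.03,0.02],[0.03,-0.01,-0.88]],
    [[0.22,-0.02,0.02],[0.03,-0.01,-0.88]],
    [[0.22,0,0.02],[0.03,-0.01,-0.88]],
    [[0.22,0.01,0.02],[0.03,-0.01,-0.88]],
    [[0.22,0.03,0.02],[0.03,-0.01,-0.88]]
  ]
}}

```text
t: 4.98
eef_pos: [472.9, 49.0, 267.4]
tcp_rot: [2.652, 0.228, 1.453]
ft_force: [1.4, 0.4, 0.4]
opening: 0.004
```

```bash
python3 go.py 89.5 70 100 .95 20
```

```text
t 4.98 head [ 32.6  28.  112.1] phi -49.4 r 43.0 tilt 14.3 j [ 0.14  0.1   2.1  -0.61  0.58  0.66] F [-1.   1.  -0.5]
15 rows [[[0.23, 0.05, 0.04], [0.04, -0.01, -0.94]], [[0.22, 0.07, 0.04], [0.04, -0.01, -0.94]], [[0.22, 0.08, 0.04], [0.04, -0.01, -0.94]], [[0.21, 0.1, 0.04], [0.04, -0.01, -0.94]], [[0.2, 0.12, 0.04], [0.04, -0.01, -0.94]], [[0.19, 0.13, 0.04], [0.04, -0.01, -0.94]], [[0.18, 0.15, 0.04], [0.04, -0.01, -0.94]], [[0.17, 0.16, 0.04], [0.04, -0.01, -0.94]], [[0.16, 0.17, 0.04], [0.04, -0.01, -0.94]], [[0.15, 0.18, 0.03], [0.04, -0.01, -0.94]], [[0.13, 0.19, 0.03], [0.04, -0.01, -0.94]], [[0.12, 0.2, 0.03], [0.04, -0.01, -0.94]], [[0.1, 0.21, 0.03], [0.04, -0.01, -0.94]], [[0.09, 0.22, 0.03], [0.04, -0.01, -0.94]], [[0.07, 0.23, 0.03], [0.04, -0.01, -0.94]]]
```

>>> {"api": "drive_tool", "payload": {
  "increments": [
    [[0.23,0.05,0.04],[0.04,-0.01,-0.94]],
    [[0.22,0.07,0.04],[0.04,-0.01,-0.94]],
    [[0.22,0.08,0.04],[0.04,-0.01,-0.94]],
    [[0.21,0.1,0.04],[0.04,-0.01,-0.94]],
    [[0.2,0.12,0.04],[0.04,-0.01,-0.94]]
  ]
}}

```text
t: 5.4
eef_pos: [486.5, 80.4, 257.9]
tcp_rot: [2.778, 0.389, 1.81]
ft_force: [-0.6, -0.1, -0.7]
opening: -0.0
```

>>> {"api": "drive_tool", "payload": {
  "increments": [
    [[0.19,0.13,0.04],[0.04,-0.01,-0.94]],
    [[0.18,0.15,0.04],[0.04,-0.01,-0.94]],
    [[0.17,0.16,0.04],[0.04,-0.01,-0.94]],
    [[0.16,0.17,0.04],[0.04,-0.01,-0.94]],
    [[0.15,0.18,0.03],[0.04,-0.01,-0.94]]
  ]
}}

```text
t: 5.82
eef_pos: [500.0, 111.8, 248.4]
tcp_rot: [2.967, 0.494, 2.21]
ft_force: [-0.4, -0.1, -0.5]
opening: 0.006
```

>>> {"api": "drive_tool", "payload": {
  "increments": [
    [[0.13,0.19,0.03],[0.04,-0.01,-0.94]],
    [[0.12,0.2,0.03],[0.04,-0.01,-0.94]],
    [[0.1,0.21,0.03],[0.04,-0.01,-0.94]],
    [[0.09,0.22,0.03],[0.04,-0.01,-0.94]],
    [[0.07,0.23,0.03],[0.04,-0.01,-0.94]]
  ]
}}

```text
t: 6.23
eef_pos: [513.0, 143.5, 239.3]
tcp_rot: [-3.088, 0.521, 2.64]
ft_force: [0.4, -0.2, 0.9]
opening: 0.003
```

```bash
python3 go.py 89.5 70 40 .6 20; python3 -c "
from theta import *
overlay('side',161.5,'pics/s1.png');overlay('top',161.5,'pics/t1.png')"
```

```text
t 6.23 head [-69.6   1.   99.4] phi 89.1 r 69.6 tilt 15.4 j [ 0.36  0.27  1.97 -0.68  0.71 -0.21] F [0.  0.9 0.3]
4 rows [[[-0.13, 0.03, 0.48], [-0.02, -0.0, -0.01]], [[-0.13, 0.03, 0.48], [-0.02, -0.0, -0.01]], [[-0.13, 0.03, 0.48], [-0.02, -0.0, -0.01]], [[-0.13, 0.03, 0.48], [-0.02, -0.0, -0.01]]]
```

View pics/s1.png

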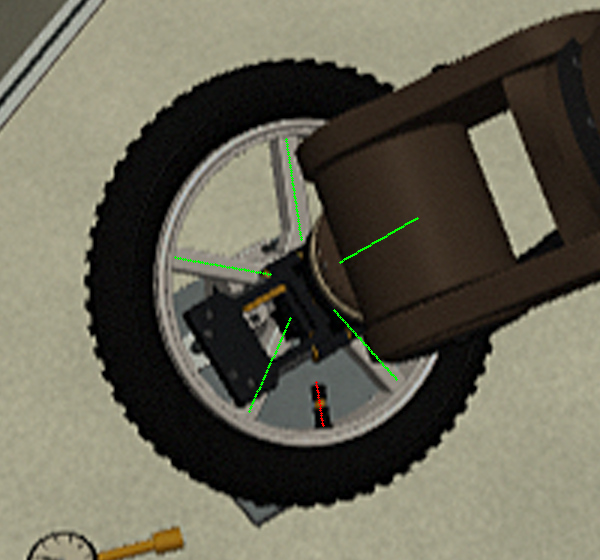

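View pics/t1.png

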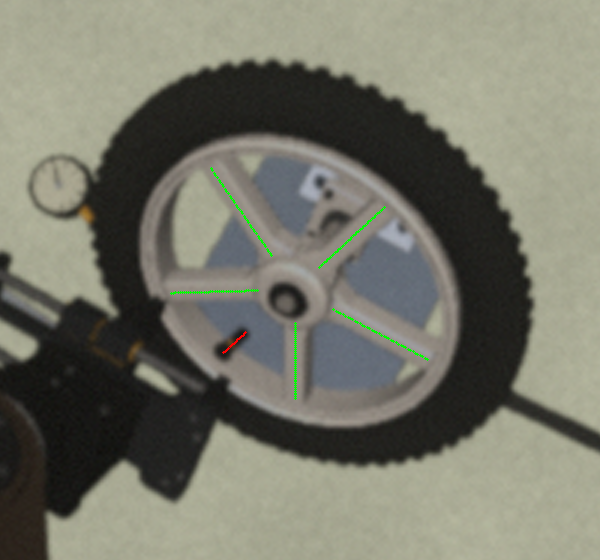

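```bash
python3 - <<'E'
from h import *
p=env.read_camera("top");P,R,s=pose();u=proj(p,P)[0];u2=proj(p,P-78*R.as_matrix()[:,2])[0];print(u,u2,s["opening"])
im=cv2.resize(p["pixels"][150:400,120:420],None,fx=2.6,fy=2.4,interpolation=cv2.INTER_CUBIC)
for v,c in((u,(0,0,255)),(u2,(0,255,0))): cv2.circle(im,(int((v[0]-120)*2.6),int((v[1]-150)*2.4)),4,c,-1)
cv2.imwrite("pics/t2.png",im)
p=env.read_camera("wrist");u=proj(p,P)[0];print(u);cv2.imwrite("pics/w2.png",p["pixels"])
E
```

```text
[260.07107871 214.34708236] [241.1120961  229.52687989] 0.0011207613310938074
[320.41401025 244.21892025]
```

View pics/t2.png

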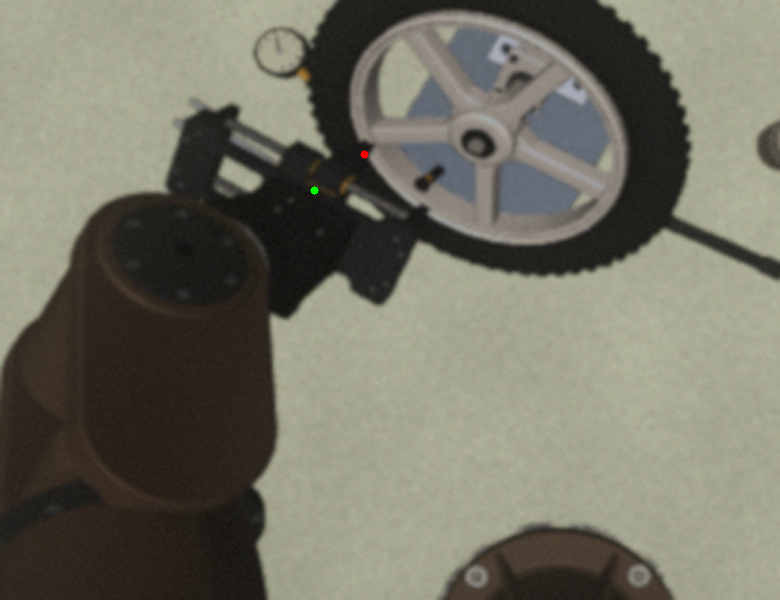

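View pics/w2.png

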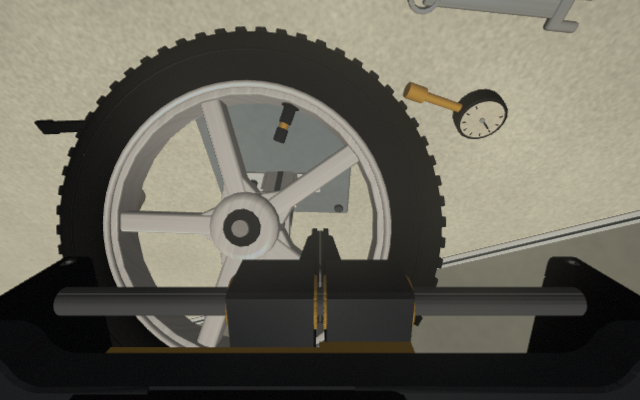

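>>> {"api": "drive_tool", "payload": {
  "increments": [
    [[-0.13,0.03,0.48],[0,0,0]],
    [[-0.13,0.03,0.48],[0,0,0]],
    [[-0.13,0.03,0.48],[0,0,0]],
    [[-0.13,0.03,0.48],[0,0,0]]
  ]
}}

```text
t: 6.77
eef_pos: [550.7, 122.7, 196.5]
tcp_rot: [-3.092, 0.522, 2.634]
ft_force: [0.9, -0.4, 0.9]
opening: 0.007
```

```bash
python3 go.py 89.5 68 -13 .4 20; python3 -c "
from h import *
cv2.imwrite('pics/w3.png',env.read_camera('wrist')['pixels'])"
```

```text
t 6.77 head [-69.3   1.3  38.7] phi 88.9 r 69.3 tilt 15.4 j [ 0.29  0.36  1.96 -0.75  0.61 -0.17] F [-0.1  1.3 -0.1]
5 rows [[[-0.09, 0.01, 0.33], [-0.01, -0.0, -0.02]], [[-0.09, 0.01, 0.33], [-0.01, -0.0, -0.02]], [[-0.09, 0.01, 0.33], [-0.01, -0.0, -0.02]], [[-0.09, 0.01, 0.33], [-0.01, -0.0, -0.02]], [[-0.09, 0.01, 0.33], [-0.01, -0.0, -0.02]]]
```

View pics/w3.png

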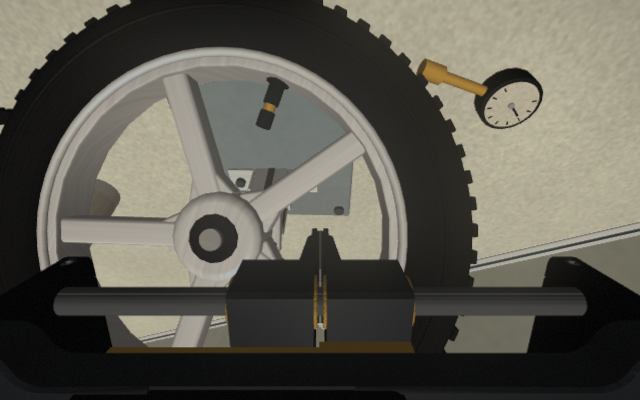

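>>> {"api": "drive_tool", "payload": {
  "increments": [
    [[-0.09,0.01,0.33],[0,0,0]],
    [[-0.09,0.01,0.33],[0,0,0]],
    [[-0.09,0.01,0.33],[0,0,0]],
    [[-0.09,0.01,0.33],[0,0,0]],
    [[-0.09,0.01,0.33],[0,0,0]]
  ]
}}

```text
t: 7.23
eef_pos: [582.1, 104.4, 160.1]
tcp_rot: [-3.09, 0.521, 2.636]
ft_force: [-0.1, 0.0, 0.7]
opening: 0.003
```

```bash
cat > arc.py <<'E'
from plan import *
import sys
from go import RTGT
# rows along arc from present phi by step deg each, n rows, to radius r depth z
st,n,r,z=[float(v) for v in sys.argv[1:5]]
show(); P,R,s=pose(); h=toh(P); phi=np.degrees(np.arctan2(-h[0],h[1])); r0=np.hypot(h[0],h[1])
rv=R.inv().apply((RTGT*R.inv()).as_rotvec())/n/.08; out=[]; cur=P
for i in range(int(n)):
    k=(i+1)/n; t=polar(phi+st*(i+1),r0+(r-r0)*k,h[2]+(z-h[2])*k)
    out.append([np.round(R.inv().apply(t-cur)/30,2).tolist(),np.round(rv,2).tolist()]); cur=t
print(out)
E
python3 arc.py -3 5 68 -13; python3 -c "
from h import *
cv2.imwrite('pics/w4.png',env.read_camera('wrist')['pixels'])"
```

```text
t 7.23 head [-68.4   1.2 -12.7] phi 89.0 r 68.4 tilt 15.4 j [ 0.24  0.44  1.95 -0.83  0.53 -0.13] F [0.  0.4 0.6]
[[[-0.12, -0.01, -0.03], [-0.02, -0.0, -0.01]], [[-0.11, -0.01, -0.03], [-0.02, -0.0, -0.01]], [[-0.11, -0.02, -0.03], [-0.02, -0.0, -0.01]], [[-0.11, -0.03, -0.03], [-0.02, -0.0, -0.01]], [[-0.11, -0.03, -0.03], [-0.02, -0.0, -0.01]]]
```

View pics/w4.png

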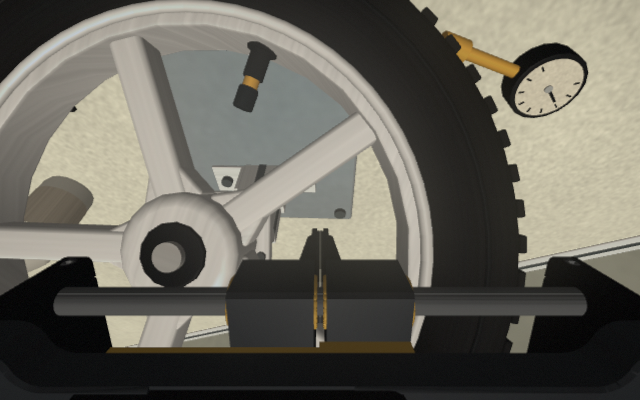

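>>> {"api": "drive_tool", "payload": {
  "increments": [
    [[-0.12,-0.01,-0.03],[0,0,0]],
    [[-0.11,-0.01,-0.03],[0,0,0]],
    [[-0.11,-0.02,-0.03],[0,0,0]],
    [[-0.11,-0.03,-0.03],[0,0,0]],
    [[-0.11,-0.03,-0.03],[0,0,0]]
  ]
}}

```text
t: 7.7
eef_pos: [590.5, 96.5, 173.4]
tcp_rot: [-3.09, 0.521, 2.636]
ft_force: [-2.7, 1.7, -3.1]
opening: 0.005
```

```bash
python3 arc.py -3 5 68 -13
```

```text
t 7.7 head [-65.4  18.5 -11.3] phi 74.2 r 67.9 tilt 15.5 j [ 0.22  0.43  1.92 -0.78  0.55 -0.21] F [-0.1 -4.5  0.1]
[[[-0.11, -0.04, -0.02], [-0.02, -0.0, -0.01]], [[-0.11, -0.04, -0.02], [-0.02, -0.0, -0.01]], [[-0.11, -0.05, -0.01], [-0.02, -0.0, -0.01]], [[-0.11, -0.05, -0.01], [-0.02, -0.0, -0.01]], [[-0.1, -0.06, -0.01], [-0.02, -0.0, -0.01]]]
```

>>> {"api": "drive_tool", "payload": {
  "increments": [
    [[-0.11,-0.04,-0.02],[0,0,0]],
    [[-0.11,-0.04,-0.02],[0,0,0]],
    [[-0.11,-0.05,-0.01],[0,0,0]],
    [[-0.11,-0.05,-0.01],[0,0,0]],
    [[-0.1,-0.06,-0.01],[0,0,0]]
  ]
}}

```text
t: 8.12
eef_pos: [598.9, 83.8, 183.7]
tcp_rot: [-3.091, 0.522, 2.636]
ft_force: [-1.9, 3.1, -0.8]
opening: 0.002
```

```bash
python3 arc.py -3 5 68 -13
```

```text
t 8.12 head [-58.3  35.2 -13.5] phi 58.9 r 68.1 tilt 15.4 j [ 0.19  0.42  1.91 -0.74  0.56 -0.27] F [-1.8 -2.8  1.7]
[[[-0.1, -0.07, -0.03], [-0.01, -0.0, -0.01]], [[-0.09, -0.07, -0.02], [-0.01, -0.0, -0.01]], [[-0.09, -0.08, -0.02], [-0.01, -0.0, -0.01]], [[-0.08, -0.08, -0.02], [-0.01, -0.0, -0.01]], [[-0.08, -0.08, -0.02], [-0.01, -0.0, -0.01]]]
```

```bash
python3 arc.py -3.5 10 68 -13
```

```text
t 8.12 head [-58.3  35.2 -13.5] phi 58.9 r 68.1 tilt 15.4 j [ 0.19  0.42  1.91 -0.74  0.56 -0.27] F [-1.8 -2.8  1.7]
[[[-0.11, -0.08, -0.03], [-0.01, -0.0, -0.01]], [[-0.11, -0.08, -0.03], [-0.01, -0.0, -0.01]], [[-0.1, -0.09, -0.02], [-0.01, -0.0, -0.01]], [[-0.1, -0.1, -0.02], [-0.01, -0.0, -0.01]], [[-0.09, -0.1, -0.02], [-0.01, -0.0, -0.01]], [[-0.09, -0.11, -0.02], [-0.01, -0.0, -0.01]], [[-0.08, -0.11, -0.02], [-0.01, -0.0, -0.01]], [[-0.07, -0.12, -0.01], [-0.01, -0.0, -0.01]], [[-0.06, -0.12, -0.01], [-0.01, -0.0, -0.01]], [[-0.06, -0.13, -0.01], [-0.01, -0.0, -0.01]]]
```

>>> {"api": "drive_tool", "payload": {
  "increments": [
    [[-0.11,-0.08,-0.03],[0,0,0]],
    [[-0.11,-0.08,-0.03],[0,0,0]],
    [[-0.1,-0.09,-0.02],[0,0,0]],
    [[-0.1,-0.1,-0.02],[0,0,0]],
    [[-0.09,-0.1,-0.02],[0,0,0]]
  ]
}}

```text
t: 8.53
eef_pos: [602.2, 66.6, 195.0]
tcp_rot: [-3.091, 0.522, 2.636]
ft_force: [-1.5, 3.5, -2.4]
opening: 0.004
```

>>> {"api": "drive_tool", "payload": {
  "increments": [
    [[-0.09,-0.11,-0.02],[0,0,0]],
    [[-0.08,-0.11,-0.02],[0,0,0]],
    [[-0.07,-0.12,-0.01],[0,0,0]],
    [[-0.06,-0.12,-0.01],[0,0,0]],
    [[-0.06,-0.13,-0.01],[0,0,0]]
  ]
}}

```text
t: 8.95
eef_pos: [600.4, 47.5, 202.9]
tcp_rot: [-3.09, 0.522, 2.636]
ft_force: [-0.5, 3.2, -1.6]
opening: 0.006
```

```bash
python3 arc.py -3.5 10 68 -13; python3 -c "
from h import *
cv2.imwrite('pics/w5.png',env.read_camera('wrist')['pixels'])"
```

```text
t 8.95 head [-27.1  62.  -13.1] phi 23.6 r 67.7 tilt 15.4 j [ 0.12  0.38  1.91 -0.69  0.55 -0.39] F [-2.6 -2.5  0.2]
[[[-0.05, -0.13, -0.01], [-0.01, -0.0, -0.01]], [[-0.04, -0.13, -0.0], [-0.01, -0.0, -0.01]], [[-0.04, -0.13, -0.0], [-0.01, -0.0, -0.01]], [[-0.03, -0.14, -0.0], [-0.01, -0.0, -0.01]], [[-0.02, -0.14, 0.0], [-0.01, -0.0, -0.01]], [[-0.01, -0.14, 0.0], [-0.01, -0.0, -0.01]], [[-0.0, -0.14, 0.01], [-0.01, -0.0, -0.01]], [[0.0, -0.14, 0.01], [-0.01, -0.0, -0.01]], [[0.01, -0.14, 0.01], [-0.01, -0.0, -0.01]], [[0.02, -0.14, 0.01], [-0.01, -0.0, -0.01]]]
```

View pics/w5.png

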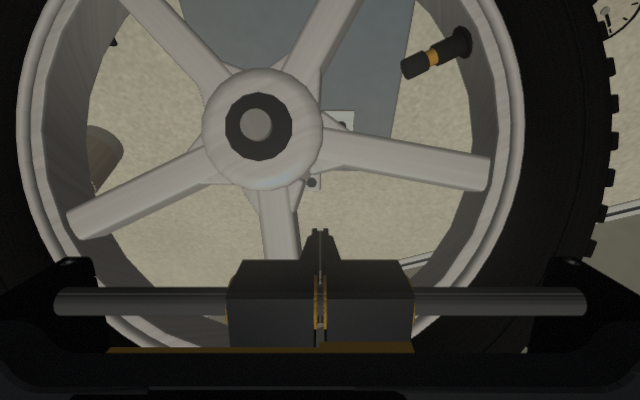

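>>> {"api": "drive_tool", "payload": {
  "increments": [
    [[-0.05,-0.13,-0.01],[0,0,0]],
    [[-0.04,-0.13,0],[0,0,0]],
    [[-0.04,-0.13,0],[0,0,0]],
    [[-0.03,-0.14,0],[0,0,0]],
    [[-0.02,-0.14,0],[0,0,0]]
  ]
}}

```text
t: 9.42
eef_pos: [594.1, 28.0, 206.6]
tcp_rot: [-3.091, 0.521, 2.636]
ft_force: [1.1, 4.7, -1.9]
opening: 0.007
```

>>> {"api": "drive_tool", "payload": {
  "increments": [
    [[-0.01,-0.14,0],[0,0,0]],
    [[0,-0.14,0.01],[0,0,0]],
    [[0,-0.14,0.01],[0,0,0]],
    [[0.01,-0.14,0.01],[0,0,0]],
    [[0.02,-0.14,0.01],[0,0,0]]
  ]
}}

```text
t: 9.83
eef_pos: [583.6, 9.8, 206.3]
tcp_rot: [-3.091, 0.522, 2.636]
ft_force: [2.9, 4.4, -0.6]
opening: 0.005
```

```bash
python3 arc.py -3.5 10 68 -13
```

```text
t 9.83 head [ 14.   66.8 -13. ] phi -11.9 r 68.3 tilt 15.4 j [ 0.05  0.35  1.96 -0.68  0.51 -0.46] F [-5.3 -0.1 -0.8]
[[[0.03, -0.13, 0.02], [-0.01, -0.0, -0.01]], [[0.04, -0.13, 0.02], [-0.01, -0.0, -0.01]], [[0.05, -0.13, 0.02], [-0.01, -0.0, -0.01]], [[0.05, -0.13, 0.02], [-0.01, -0.0, -0.01]], [[0.06, -0.12, 0.02], [-0.01, -0.0, -0.01]], [[0.07, -0.12, 0.03], [-0.01, -0.0, -0.01]], [[0.08, -0.11, 0.03], [-0.01, -0.0, -0.01]], [[0.08, -0.11, 0.03], [-0.01, -0.0, -0.01]], [[0.09, -0.1, 0.03], [-0.01, -0.0, -0.01]], [[0.09, -0.1, 0.03], [-0.01, -0.0, -0.01]]]
```

>>> {"api": "drive_tool", "payload": {
  "increments": [
    [[0.03,-0.13,0.02],[0,0,0]],
    [[0.04,-0.13,0.02],[0,0,0]],
    [[0.05,-0.13,0.02],[0,0,0]],
    [[0.05,-0.13,0.02],[0,0,0]],
    [[0.06,-0.12,0.02],[0,0,0]]
  ]
}}

```text
t: 10.25
eef_pos: [569.7, -4.7, 201.0]
tcp_rot: [-3.09, 0.522, 2.636]
ft_force: [4.3, 3.1, -0.4]
opening: 0.001
```

>>> {"api": "drive_tool", "payload": {
  "increments": [
    [[0.07,-0.12,0.03],[0,0,0]],
    [[0.08,-0.11,0.03],[0,0,0]],
    [[0.08,-0.11,0.03],[0,0,0]],
    [[0.09,-0.1,0.03],[0,0,0]],
    [[0.09,-0.1,0.03],[0,0,0]]
  ]
}}

```text
t: 10.67
eef_pos: [554.0, -14.7, 191.6]
tcp_rot: [-3.09, 0.522, 2.636]
ft_force: [4.4, 2.2, 0.9]
opening: 0.004
```

```bash
python3 arc.py -3 10 68 -13; python3 -c "
from theta import *
overlay('side',27,'pics/s6.png')
cv2.imwrite('pics/w6.png',env.read_camera('wrist')['pixels'])"
```

```text
t 10.67 head [ 49.7  46.3 -13.4] phi -47.0 r 67.9 tilt 15.4 j [-0.01  0.33  2.05 -0.75  0.43 -0.42] F [-4.   2.6 -1.3]
[[[0.09, -0.08, 0.03], [-0.01, -0.0, -0.01]], [[0.09, -0.07, 0.03], [-0.01, -0.0, -0.01]], [[0.09, -0.07, 0.03], [-0.01, -0.0, -0.01]], [[0.1, -0.06, 0.03], [-0.01, -0.0, -0.01]], [[0.1, -0.06, 0.03], [-0.01, -0.0, -0.01]], [[0.1, -0.05, 0.03], [-0.01, -0.0, -0.01]], [[0.1, -0.05, 0.03], [-0.01, -0.0, -0.01]], [[0.11, -0.04, 0.03], [-0.01, -0.0, -0.01]], [[0.11, -0.03, 0.03], [-0.01, -0.0, -0.01]], [[0.11, -0.03, 0.03], [-0.01, -0.0, -0.01]]]
```

View pics/s6.png

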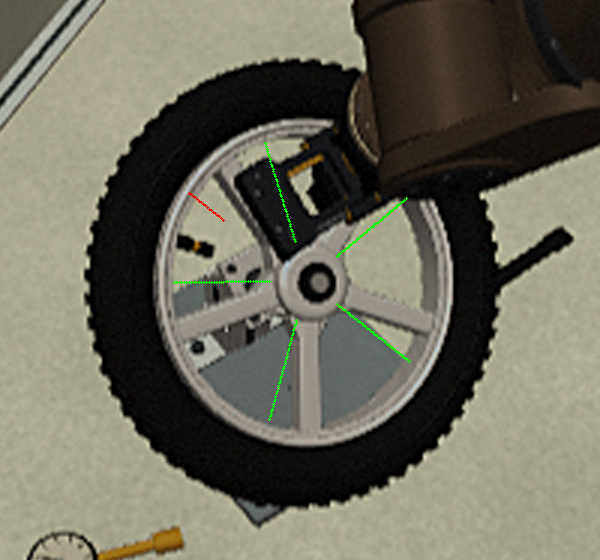

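View pics/w6.png

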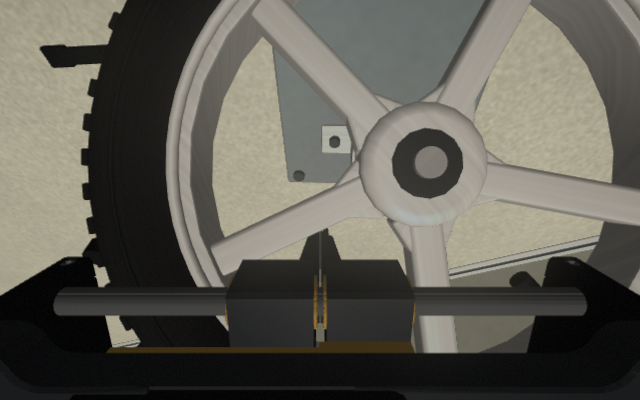

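```bash
cat > meas.py <<'E'
from theta import *
n,x,y=sys.argv[1],float(sys.argv[2]),float(sys.argv[3])
p=env.read_camera(n);o=proj(p,q[:3])[0]*3
x0,y0=int(o[0]-300),int(max(0,o[1]-280)); print(th(p,((x0+x-1)/3,(y0+y-1)/3)))
E
python3 meas.py side 206 250
```

```text
(array([-5.98529609e+01,  5.78492671e+01,  2.84309800e-13]), np.float64(45.97527557239014))
```

>>> {"api": "drive_tool", "payload": {
  "increments": [
    [[0.09,-0.08,0.03],[0,0,0]],
    [[0.09,-0.07,0.03],[0,0,0]],
    [[0.09,-0.07,0.03],[0,0,0]],
    [[0.1,-0.06,0.03],[0,0,0]],
    [[0.1,-0.06,0.03],[0,0,0]]
  ]
}}

```text
t: 11.23
eef_pos: [540.0, -18.6, 181.0]
tcp_rot: [-3.091, 0.522, 2.636]
ft_force: [3.4, 1.3, 1.5]
opening: 0.004
```

>>> {"api": "drive_tool", "payload": {
  "increments": [
    [[0.1,-0.05,0.03],[0,0,0]],
    [[0.1,-0.05,0.03],[0,0,0]],
    [[0.11,-0.04,0.03],[0,0,0]],
    [[0.11,-0.03,0.03],[0,0,0]],
    [[0.11,-0.03,0.03],[0,0,0]]
  ]
}}

```text
t: 11.65
eef_pos: [526.8, -18.4, 169.5]
tcp_rot: [-3.09, 0.522, 2.636]
ft_force: [4.3, 0.7, 2.2]
opening: 0.003
```

```bash
python3 arc.py -2.5 5 68 -13; python3 -c "
from theta import *
overlay('side',19,'pics/s7.png');overlay('top',19,'pics/t7.png')"
```

```text
t 11.65 head [ 66.   15.  -13.3] phi -77.2 r 67.7 tilt 15.4 j [-0.02  0.33  2.13 -0.9   0.36 -0.26] F [-2.6  4.  -0.9]
[[[0.09, -0.02, 0.02], [-0.02, -0.0, -0.01]], [[0.09, -0.02, 0.02], [-0.02, -0.0, -0.01]], [[0.09, -0.01, 0.02], [-0.02, -0.0, -0.01]], [[0.1, -0.01, 0.02], [-0.02, -0.0, -0.01]], [[0.1, -0.0, 0.02], [-0.02, -0.0, -0.01]]]
```

View pics/s7.png

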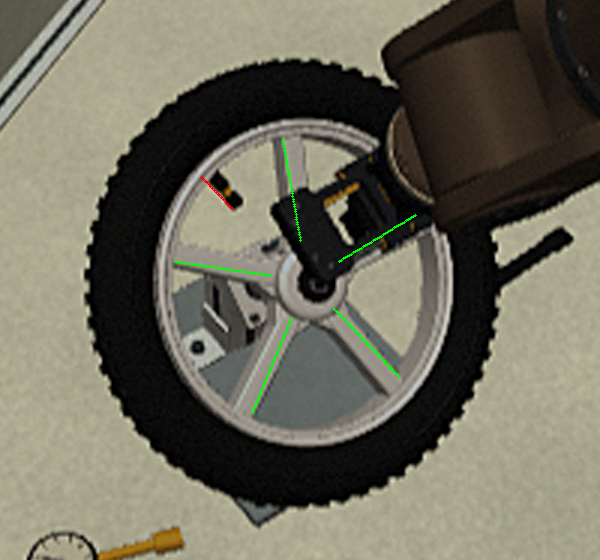

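View pics/t7.png

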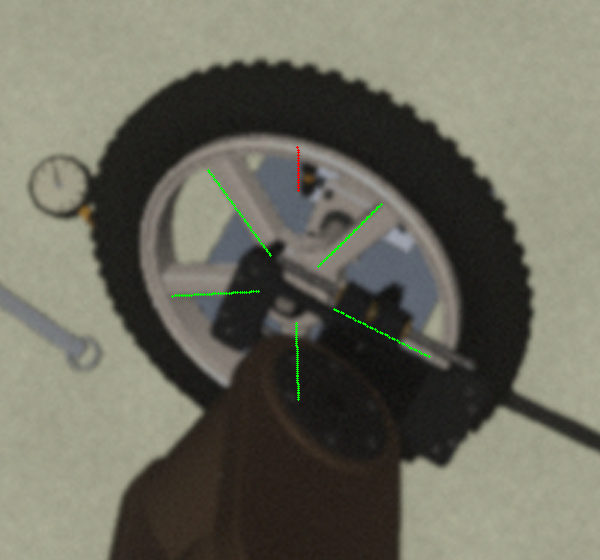

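```bash
python3 meas.py side 236 200; python3 meas.py top 312 190
```

```text
(array([-2.00600994e+01,  8.02497010e+01,  1.24520883e-13]), np.float64(14.034680575022827))
(array([-1.74049382e+01,  8.10087057e+01,  3.29291578e-14]), np.float64(12.125812500310706))
```

>>> {"api": "drive_tool", "payload": {
  "increments": [
    [[0.09,-0.02,0.02],[0,0,0]],
    [[0.09,-0.02,0.02],[0,0,0]],
    [[0.09,-0.01,0.02],[0,0,0]]
  ]
}}

```text
t: 12.1
eef_pos: [521.1, -16.7, 164.3]
tcp_rot: [-3.091, 0.522, 2.636]
ft_force: [5.0, -0.3, 1.9]
opening: 0.001
```

```bash
python3 arc.py -2 4 68 -13; python3 -c "
from theta import *
overlay('side',7,'pics/s8.png');overlay('top',7,'pics/t8.png')"
```

```text
t 12.1 head [ 67.2   7.3 -12.9] phi -83.8 r 67.6 tilt 15.4 j [-0.01  0.33  2.15 -0.95  0.35 -0.21] F [-2.1  4.5 -1.9]
[[[0.08, -0.01, 0.02], [-0.02, 0.0, -0.02]], [[0.08, -0.01, 0.02], [-0.02, 0.0, -0.02]], [[0.08, -0.0, 0.02], [-0.02, 0.0, -0.02]], [[0.08, -0.0, 0.02], [-0.02, 0.0, -0.02]]]
```

View pics/s8.png

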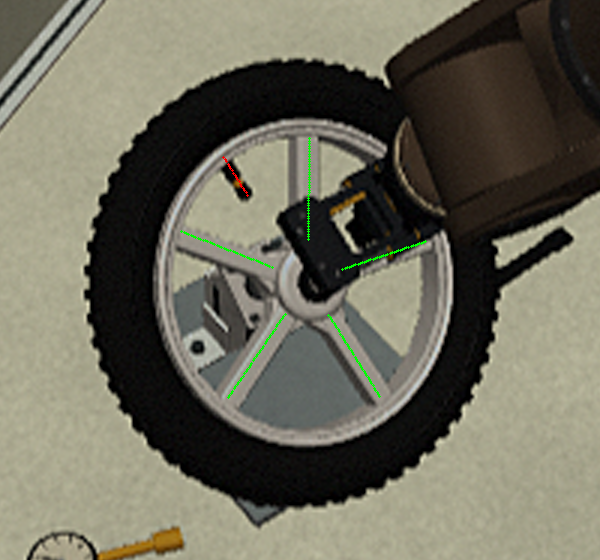

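View pics/t8.png

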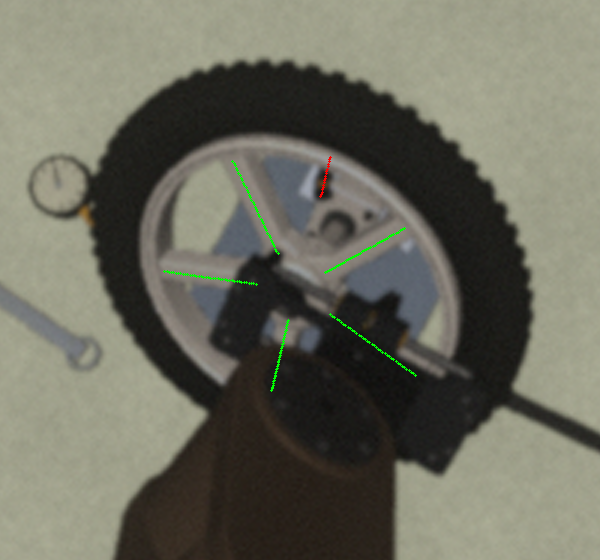

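>>> {"api": "drive_tool", "payload": {
  "increments": [
    [[0.08,-0.01,0.02],[0,0,0]],
    [[0.08,-0.01,0.02],[0,0,0]],
    [[0.07,0,0.02],[0,0,0]],
    [[0.03,0,0],[0,0,0]],
    [[0,0,0],[0,0,0]]
  ]
}}

```text
t: 12.62
eef_pos: [514.9, -14.5, 158.4]
tcp_rot: [-3.09, 0.521, 2.636]
ft_force: [2.2, -1.5, -1.3]
opening: 0.007
```

```bash
python3 arc.py -1 2 68 -13; python3 -c "
from theta import *
overlay('side',0,'pics/s9.png');overlay('top',0,'pics/t9.png')"
```

```text
t 12.62 head [ 68.3  -1.5 -12.5] phi -91.2 r 68.3 tilt 15.5 j [-0.01  0.34  2.17 -1.    0.34 -0.15] F [ 0.2  1.  -2.8]
[[[0.04, 0.01, 0.02], [-0.04, -0.01, -0.03]], [[0.04, 0.01, 0.02], [-0.04, -0.01, -0.03]]]
```

View pics/s9.png

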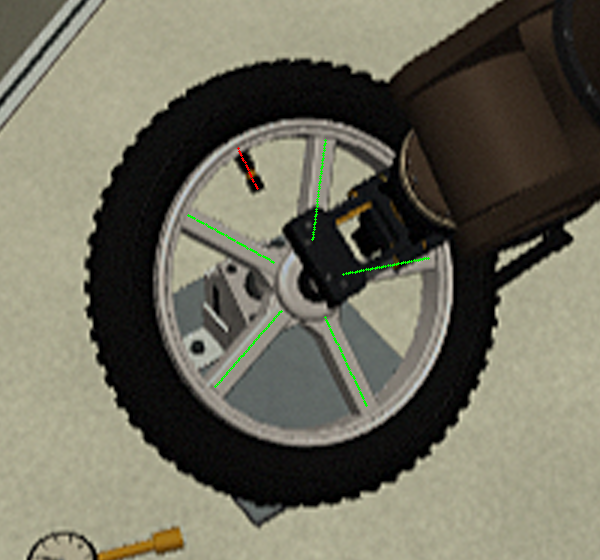

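View pics/t9.png

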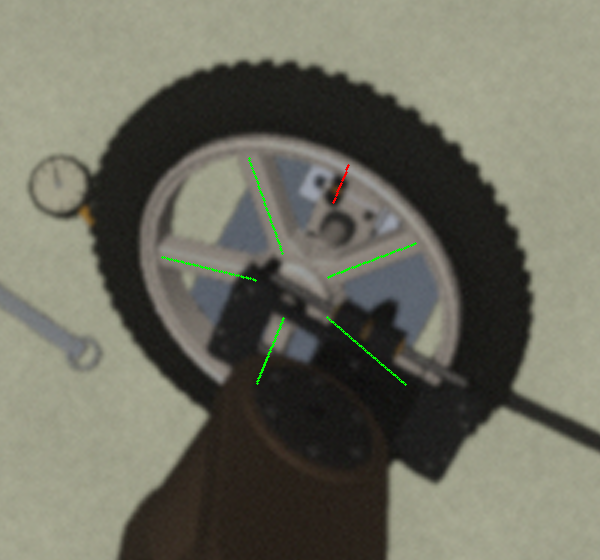

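```bash
python3 arc.py 4 4 68 -13
```

```text
t 12.72 head [ 68.3  -1.4 -12.5] phi -91.2 r 68.3 tilt 15.5 j [-0.01  0.34  2.17 -1.    0.34 -0.15] F [-0.2  1.8 -1.1]
[[[-0.15, 0.0, -0.04], [-0.02, -0.0, -0.02]], [[-0.15, 0.01, -0.04], [-0.02, -0.0, -0.02]], [[-0.15, 0.03, -0.04], [-0.02, -0.0, -0.02]], [[-0.15, 0.04, -0.04], [-0.02, -0.0, -0.02]]]
```

>>> {"api": "drive_tool", "payload": {
  "increments": [
    [[-0.15,0,-0.04],[0,0,0]],
    [[-0.15,0.01,-0.04],[0,0,0]],
    [[-0.15,0.03,-0.04],[0,0,0]],
    [[-0.15,0.04,-0.04],[0,0,0]]
  ]
}}

```text
t: 13.05
eef_pos: [527.7, -18.8, 171.4]
tcp_rot: [-3.089, 0.52, 2.636]
ft_force: [-0.1, 0.2, -0.4]
opening: 0.002
```

>>> {"api": "drive_tool", "payload": {
  "increments": [
    [[0,0,-0.4],[0,0,0]],
    [[0,0,-0.5],[0,0,0]],
    [[0,0,-0.5],[0,0,0]],
    [[0,0,-0.5],[0,0,0]],
    [[0,0,-0.5],[0,0,0]]
  ]
}}

```text
t: 13.47
eef_pos: [497.6, 2.1, 234.1]
tcp_rot: [-3.089, 0.52, 2.636]
ft_force: [0.2, -0.4, 1.2]
opening: 0.005
```

>>> {"api": "drive_tool", "payload": {
  "increments": [
    [[0,0,-0.6],[0,0,0]],
    [[0,0,-0.6],[0,0,0]],
    [[0,0,-0.6],[0,0,0]],
    [[0,0,-0.6],[0,0,0]],
    [[0,0,-0.3],[0,0,0]]
  ]
}}

```text
t: 13.88
eef_pos: [464.5, 25.5, 305.4]
tcp_rot: [-3.091, 0.522, 2.636]
ft_force: [-0.4, -0.2, 0.3]
opening: 0.003
```

```bash
python3 -c "
from h import *
show()
import theta
theta.overlay('side',0,'pics/s10.png');theta.overlay('top',0,'pics/t10.png')
cv2.imwrite('pics/w10.png',env.read_camera('wrist')['pixels'])
for n in ('side','top','wrist'):
    p=env.read_camera(n)
    for t in('valve_cap','head','stand'):
        for r in env.tip_of(t,p)[:1]: print(n,t,np.round(r['point']),np.round(toh(r['point']),1),round(r['score'],2))
"
```

```text
t 13.88 head [ 57.3  57.7 136.3] phi -44.8 r 81.3 tilt 15.4 j [ 0.1   0.05  2.05 -0.53  0.71 -0.6 ] F [0.4 0.1 0.4]
side valve_cap [589.  22. 228.] [ 0.6 81.   3.5] 0.6
side head [536.  52. 172.] [-0.6 -1.4  6.4] 0.72
side stand [541.  55.   5.] [  -5.2 -117.6 -113.8] 0.83
top valve_cap [590.  22. 230.] [ 0.5 83.3  3.7] 0.57
top head [540.  52. 170.] [-2.6  0.1  2.9] 0.66
top stand [536.  53.  -5.] [  -1.7 -126.4 -118.2] 0.97
wrist valve_cap [593.  26. 233.] [-4.4 86.   4.9] 0.49
wrist head [540.  52. 172.] [-2.5  1.3  4.6] 0.58
wrist stand [535.  48.   0.] [   3.5 -121.8 -115.9] 0.73
```

View pics/s10.png

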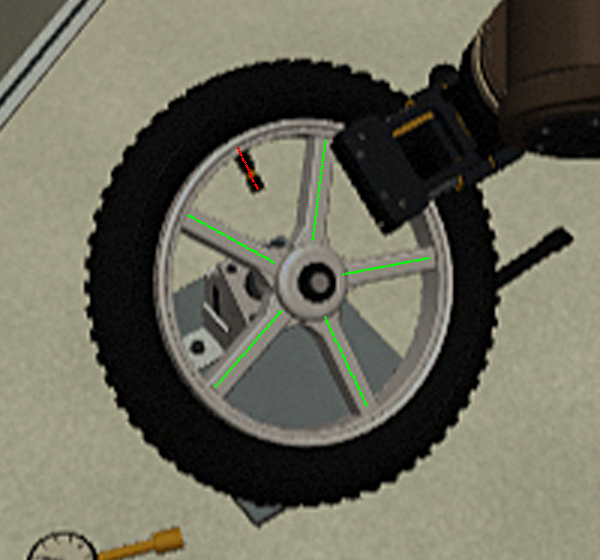

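View pics/t10.png

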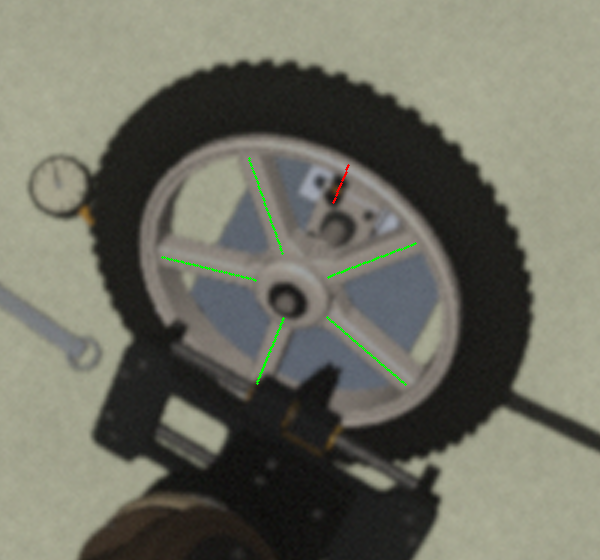

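View pics/w10.png

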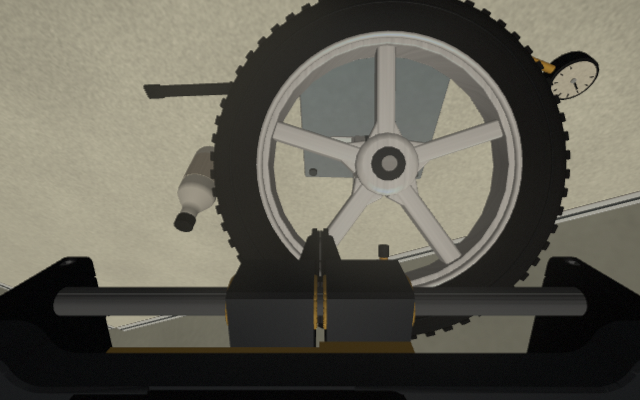

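```bash
python3 -c "
from cell import env
print(env.job_done())"
```

```text
the job is handed in; nothing more can be done
None
```

The valve now stands at twelve o'clock, and I handed the job in at about 14 s of the 54 s allowed. No verdict came back.

**What I did:** I put the shut fingertips through one gap and pushed a single spoke clockwise through about 161° (the valve started at about 161.5°). Contact forces were around 5 N, read at the end of each call. I then backed off the spoke and drew the fingers straight out, about 135 mm in front of the wheel.

**Last checks:**
- **Valve position:** overlays on the side and top pictures match a wheel angle of 0° to within 1–2°. The network put the valve cap at x = +0.6, +0.5 and −4.4 mm from the side, top and wrist cameras. The wrist reading disagrees a little with the others, but all three are inside the ±10.5 mm limit.
- **Wheel at rest:** the wheel looked the same in the pictures before and after the fingers came out.
- **Stand:** it shows no movement within the few millimetres the cameras resolve.
- **Bystanders:** the bottle, wrench, gauge and lever look undisturbed in the pictures. I did not measure their final positions.

**What I could not check independently:** the wheel's heading came only from fitting the rim outline in the pictures. An error of 1–2° there would shift the true valve angle by about 1°.

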